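# Make up two sampling kits

### The job

Make up two sampling kits from the stock on the bench. Blue tray: lay the orange-capped tube in the long trough and stand the red-capped and the yellow-capped vial upright in the pockets, one in each. Grey tray: lay the blue-capped tube in the long trough and stand the green-capped vial upright in either pocket; leave the brown vial and the timer where they are.

Things in the scene. Friction and masses are not known exactly. Their poses are not given: they have to be found in the camera images.
- tray_blue: blue plastic kit tray, 105 x 140 mm (x by y), fixed, open-topped. Origin: centre of underside, z up. Floor 3 mm thick; walls 3 mm thick, tops 10 mm above the bench. Trough along its y on the +x side (away from the robot), 41.5 x 134 mm clear, centre x = +29, y = 0 mm. Two pockets on the -x side, 54.5 x 65.5 mm clear, centres x = -22, y = +34.5 and -34.5 mm. Yaw within 0.2 rad of world axes.
- tray_grey: grey plastic kit tray, 105 x 140 mm (x by y), fixed, open-topped. Origin: centre of underside, z up. Floor 3 mm thick; walls 3 mm thick, tops 10 mm above the bench. Trough along its y on the +x side (away from the robot), 41.5 x 134 mm clear, centre x = +29, y = 0 mm. Two pockets on the -x side, 54.5 x 65.5 mm clear, centres x = -22, y = +34.5 and -34.5 mm. Yaw within 0.2 rad of world axes.
- vial_red: screw-cap vial, white body with a red cap, standing upright loose on the bench; 32 mm diameter, 58 mm high overall, body straight up to about 45 mm. Origin at the centre of its underside, z up its axis. 36 to 63 g.
- vial_yellow: screw-cap vial, white body with a yellow cap, standing upright loose on the bench; 36 mm diameter, 62 mm high overall, body straight up to about 48 mm. Origin at the centre of its underside, z up its axis. 36 to 63 g.
- vial_green: screw-cap vial, white body with a green cap, standing upright loose on the bench; 32 mm diameter, 56 mm high overall, body straight up to about 43 mm. Origin at the centre of its underside, z up its axis. 36 to 63 g.
- tube_orange: conical tube with an orange screw cap and white barrel, lying loose along its own y, 110 mm long, 21 mm high; grips as 14 mm wide across the barrel (cap looks 21 mm). It does not roll. Origin at mid-length on its underside, y along its length (within 0.15 rad of world y), z up. 12 to 18 g. Lies right of the big fixed carton (see timer).
- tube_blue: conical tube with a blue screw cap and white barrel, lying loose along its own y, 110 mm long, 21 mm high; grips as 14 mm wide across the barrel (cap looks 21 mm). It does not roll. Origin at mid-length on its underside, y along its length (within 0.15 rad of world y), z up. 12 to 18 g. Lies right of the big fixed carton (see timer).
- vial_brown: brown screw-cap vial with a black cap, standing among the other vials, loose; 42 mm diameter, 70 mm high, origin at the centre of its underside. Not wanted in either kit: leave it standing.
- timer: small white bench timer with three keys, 62 x 62 x 18 mm, loose on the bench behind the left-hand tray, origin at the centre of its underside. Leave it. Beside it a big brown carton, fixed, 0.41 m high, fills the middle of the bench (world x beyond 0.58 m, y from -0.09 to 0.28 m): carry things round its front, not through it.
Not all that is in view belongs to the job. What is shaped like the vial_green but purple is not meant.

How it is judged:
By the outcome, as a careful person would: the job done as asked, in the order asked, and still so for the second after the job is handed in, with the robot touching nothing.
It also fails if it takes over 131 s, if anything falls off the work surface, if the arm or the gripper's body presses on something with over 40 N, if the wrist force passes 120 N, or if a joint passes its speed limit or range.

### The arm

A 6-joint arm with a two-finger parallel gripper is mounted at the origin on a cart in front of the work surface, level with it; the furniture and walls round the work are solid. World frame = base frame: x ahead of the robot, y to its left, z up, the work surface at z = 0. Lengths are in m, angles in rad, forces in N, time in s.
With the tool pointing down it reaches from about 0.275 to 0.75 m from the base axis. Payload 10.2 kg.
Tool frame: the origin (TCP) lies at the very end of the fingers, on their centre line; the grasp point (between the pads) lies ctrl.grasp_offset behind it (ctrl.grasp_offset is the distance from the TCP to the grasp point, in m); z points along the fingers, y is the direction in which the jaws open and shut (so a half turn about z gives the same grasp; the last joint's range is limited). The gripper opens to 88 mm and grips with 3 to 60 N. Pads are 18 mm wide; open, the fingers measure 123 mm over their backs; the gripper's body (75 mm by 187 mm) begins 45 mm behind the grasp point.
Start: joints at [0.987, 0.313, 1.498, -0, 1.331, -0.223], TCP at [0.185, 0.491, 0.239] pointing down, gripper open.
Joint ranges: [-2.94, 2.94], [-0.97, 2.17], [0.19, 2.56], [-1.23, 4.37], [0.02, 3.11], [-2.88, 2.88]. Speed limits (rad/s): [2.39, 2.39, 3.01, 3.14, 3.14, 3.14].

### API

Orientations are given as a rotation vector (axis times angle).
In Python, from cell import readout, camera, get_calibration, workorder, ctrl gives the robot as it stands.
- The arm moves only by the tool drive_tool, never from a script. Its argument "increments" is a list of rows, each an object with "fingers": the finger opening in cm, from 0 to 8.81; "linear": the shift along the world's x, y, z in cm, a list of three; "twist": the turn, a rotation vector about the world's x, y, z in rad, a list of three. A call has 1 to 8 rows; each row shifts and turns the pose as measured when the row begins; what a row does not reach is not made up. A row lasts 1/10 s, in which the tool goes at most 50 mm and 8.59 degrees, less where a joint would pass 70% of its speed; a pose out of reach is approached as far as the arm can. A call with a gripper value outside its range is refused whole. The fingers move at their own pace and stop on an object; the grip force is fixed at half the most. Time passes only in rows, so rows that do not move let the fingers close. It gives the time, the measured TCP pose, the force and the opening at its end, in the units of the state.
- readout.get_obs(): the state, without advancing time (a new reading comes with each control period).
- camera(name): name is "scene" or "top"; returns the picture (400x640x3 uint8, red, green, blue); there is no depth.
- get_calibration(name): a dict with "fov_y" (degrees; the focal length in pixels is half the picture's height over the tangent of half this angle, whatever the lens; pixels are square), "cx", "cy" (the principal point, pixels), "R" (3x3) and "t" (3): a world point X has camera coordinates R X + t. Camera axes: x right, y down, z forward; pixel columns grow to the right and rows downward; lengths in m; the calibration is good to about 2 mm. A picture is of the moment at which its call begins. get_calibration takes no time and is no camera call.
- workorder.sign_off(): hands the job in, once; it reports no verdict.
The state is a dict: "time_s": time; "qpos": joint angles; "qd": joint speeds; "effort": joint torques, N m; "tcp_pos": TCP position; "tool_rot": TCP orientation; "wrist_force": force on the tool from outside, world axes, zero at the start; "wrist_torque": the same for the moment, N m; "finger_gap": finger opening in m.
Only numpy, scipy, OpenCV 4.12 (cv2) and the standard library are available. Lean on these libraries where they do the work, as an engineer would, in place of code of your own. Each camera call takes 0.05 s, during which the arm holds its last target.

## Working session

There is one attempt and no reset: what is moved stays moved. The work goes in short steps, Python scripts to look and compute and a tool call to move; the robot and the scene stay as the last step left them, time stands still between calls to the robot, and variables do not carry over. Pictures are saved under pics/ and viewed, and the job is handed in when it is done.

Besides the shell and the picture viewer there is one more tool, called after ">>>" as name(argument=value, ...) on one line, values as JSON. drive_tool: Moves the arm, as the interface text tells. Its arguments: {"type":"object","properties":{"increments":{"type":"array","items":{"type":"object","properties":{"fingers":{"type":"number"},"linear":{"type":"array","items":{"type":"number"}},"twist":{"type":"array","items":{"type":"number"}}}}}},"required":["increments"]}

```bash
ls; mkdir -p pics
python3 - <<'E'
from cell import readout, camera, get_calibration, workorder, ctrl
import cv2
print(ctrl.grasp_offset, readout.get_obs())
for n in ("scene","top"):
    print(n,get_calibration(n)); im=camera(n); cv2.imwrite(f"pics/{n}0.png",im[:,:,::-1])
E
```

```text
pics
0.0187 {'time_s': 0.0, 'qpos': array([ 9.86570363e-01,  3.13445452e-01,  1.49842050e+00, -5.05136383e-05,
        1.33100673e+00, -2.23383745e-01]), 'qd': array([-0.0007819 , -0.00041613, -0.00096681,  0.00036249, -0.00198431,
       -0.00058426]), 'effort': array([-2.60444913e-04, -4.02207470e+01, -2.52277011e+01,  6.94228616e-02,
        3.51564644e-02, -6.99480393e-05]), 'tcp_pos': array([0.1852337 , 0.49097384, 0.23816964]), 'tool_rot': array([-5.63638681e-01, -3.09015143e+00,  1.87895297e-03]), 'wrist_force': array([ 0.17861451,  0.12198627, -0.2433434 ]), 'wrist_torque': array([-0.04097229,  0.02297121, -0.03199147]), 'finger_gap': 0.08812348424411155}
scene {'fov_y': 45.58329798694578, 'cx': 317.4799592291296, 'cy': 198.9170662537695, 'R': array([[-0.99364363,  0.11184337, -0.01278249],
       [ 0.09703813,  0.79343779, -0.6008661 ],
       [-0.05706077, -0.59828717, -0.79924748]]), 't': array([ 0.55141891, -0.07577098,  1.40383534])}
top {'fov_y': 52.32501956881253, 'cx': 313.05754683628925, 'cy': 202.47390869519856, 'R': array([[-0.02110914, -0.99965304,  0.01575479],
       [-0.99451371,  0.01938053, -0.10279529],
       [ 0.10245429, -0.01783827, -0.99457776]]), 't': array([0.08423223, 0.59286693, 0.97099998])}
```

View pics/scene0.png

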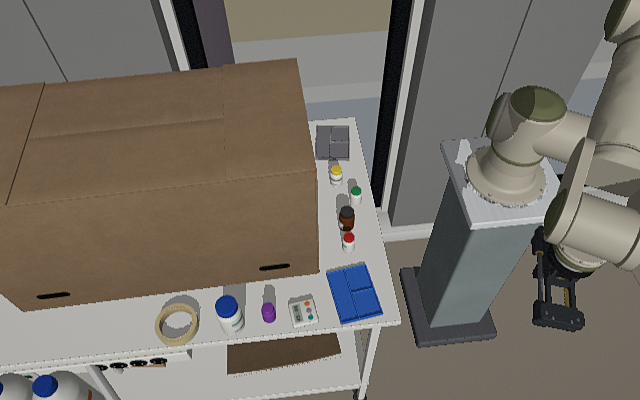

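View pics/top0.png

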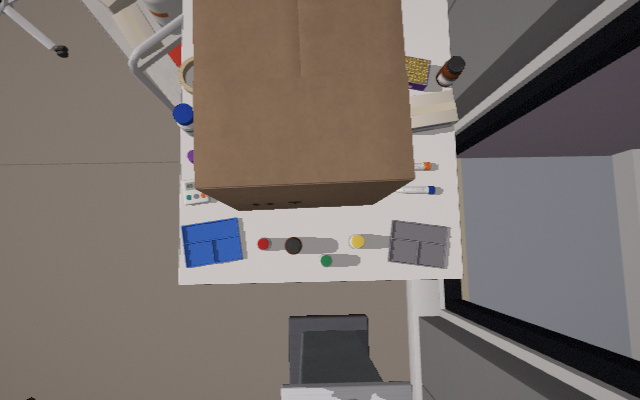

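```bash
cat > h.py <<'E'
import numpy as np, cv2
from cell import readout, camera, get_calibration, workorder, ctrl
def ray(n,u,v):
    c=get_calibration(n); f=200/np.tan(np.radians(c['fov_y']/2)); R=np.array(c['R']);t=np.array(c['t'])
    d=R.T@np.array([(u-c['cx'])/f,(v-c['cy'])/f,1.]); return -R.T@t,d
def onz(n,u,v,z):
    o,d=ray(n,u,v); return o+d*(z-o[2])/d[2]
def tri(a,b):
    o1,d1=ray('scene',*a);o2,d2=ray('top',*b)
    s=np.linalg.lstsq(np.c_[d1,-d2],o2-o1,rcond=None)[0]
    p,q=o1+s[0]*d1,o2+s[1]*d2; return (p+q)/2,np.linalg.norm(p-q)
def proj(n,X):
    c=get_calibration(n); f=200/np.tan(np.radians(c['fov_y']/2)); x=np.array(c['R'])@np.array(X)+c['t']
    return np.array([c['cx']+f*x[0]/x[2],c['cy']+f*x[1]/x[2]])
def crop(im,x0,y0,x1,y1,k,name):
    cv2.imwrite(name,cv2.resize(im[y0:y1,x0:x1,::-1],None,fx=k,fy=k,interpolation=cv2.INTER_NEAREST))
E
python3 - <<'E'
from h import *
s=cv2.imread('pics/scene0.png')[:,:,::-1];t=cv2.imread('pics/top0.png')[:,:,::-1]
crop(t,170,140,470,290,2.6,'pics/t1.png'); crop(s,280,110,420,340,2.6,'pics/s1.png')
crop(t,380,140,470,280,4,'pics/t2.png')
for n,X in [('carton corner',(0.58,-.09,.41)),('cb',(0.58,-.09,0)),('c2',(.58,.28,.41))]: print(n,proj('top',X),proj('scene',X))
hsv={n:cv2.cvtColor(i,cv2.COLOR_RGB2HSV) for n,i in(('scene',s),('top',t))}
for col,(lo,hi) in dict(red=(175,4),yellow=(20,32),green=(60,85),orange=(5,18),blue=(105,125),purple=(138,155)).items():
  for n in hsv:
    H=hsv[n]; h=H[...,0]
    m=((h>=lo)&(h<=hi)) if lo<hi else ((h>=lo)|(h<=hi))
    m&=(H[...,1]>120)&(H[...,2]>60)
    k,l,st,ce=cv2.connectedComponentsWithStats(m.astype(np.uint8))
    print(col,n,[(st[i].tolist(),ce[i].round(1).tolist()) for i in range(1,k) if st[i,4]>12][:8])
E
```

```text
carton corner [422.89618309 184.31628622] [300.03548687  52.57272154]
cb [376.9483704  208.11699128] [305.7992017 168.5466015]
c2 [180.26861443 188.84889525] [318.12195999 175.1699568 ]
red scene [([344, 232, 10, 11, 83], [348.4, 237.0])]
red top [([168, 43, 13, 24, 179], [175.8, 54.5]), ([258, 238, 11, 12, 99], [262.9, 243.6])]
yellow scene [([331, 165, 11, 10, 87], [335.9, 169.6]), ([564, 288, 5, 19, 71], [566.2, 296.7])]
yellow top [([405, 57, 24, 26, 320], [416.9, 69.7]), ([352, 235, 12, 13, 127], [357.5, 241.0])]
green scene [([351, 187, 10, 8, 66], [355.6, 190.5])]
green top [([321, 256, 10, 11, 87], [325.6, 260.6])]
orange scene [([339, 214, 16, 16, 104], [347.1, 221.3]), ([305, 302, 5, 4, 17], [306.9, 303.4]), ([296, 336, 16, 2, 16], [303.5, 336.5]), ([88, 390, 4, 10, 29], [89.6, 395.1])]
orange top [([151, 12, 17, 5, 44], [160.2, 14.5]), ([437, 61, 18, 18, 110], [445.5, 71.7]), ([424, 162, 7, 8, 47], [427.1, 165.4]), ([201, 193, 5, 5, 16], [202.8, 194.9])]
blue scene [([326, 264, 57, 61, 2252], [353.7, 293.7]), ([215, 295, 23, 23, 395], [225.9, 306.3]), ([32, 375, 26, 22, 429], [44.2, 385.7]), ([0, 382, 3, 13, 21], [0.6, 387.8])]
blue top [([173, 104, 20, 21, 345], [183.0, 113.9]), ([428, 186, 7, 8, 48], [431.2, 189.5]), ([181, 218, 62, 50, 2361], [211.4, 242.2])]
purple scene [([262, 303, 14, 20, 221], [268.1, 312.4])]
purple top [([188, 150, 5, 13, 47], [190.4, 155.7])]
```

View pics/t1.png

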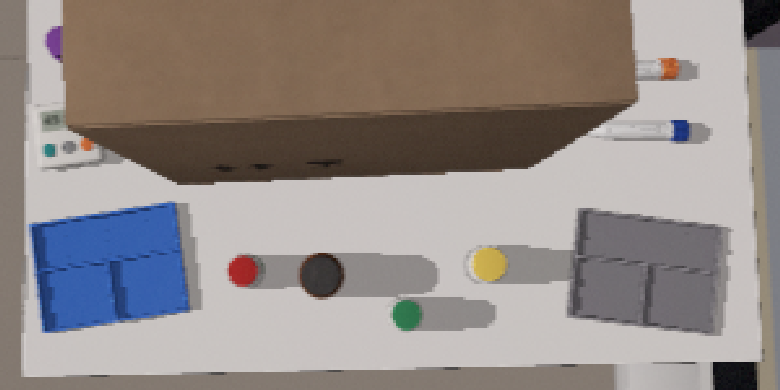

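View pics/t2.png

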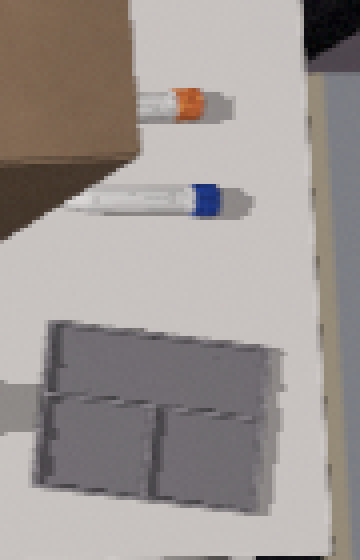

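View pics/s1.png

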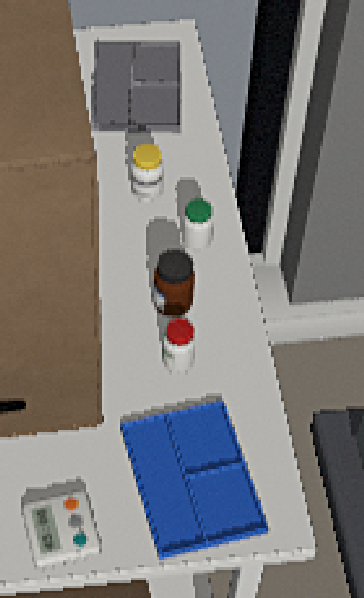

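Run:
```python
from h import *
s=cv2.imread('pics/scene0.png')[:,:,::-1];t=cv2.imread('pics/top0.png')[:,:,::-1]
print('tcp',proj('scene',(.185,.491,.238)))
crop(s,500,220,620,350,5,'pics/s2.png')
def quad(m):
    c=max(cv2.findContours(m.astype(np.uint8),cv2.RETR_EXTERNAL,cv2.CHAIN_APPROX_NONE)[0],key=cv2.contourArea)
    h=cv2.convexHull(c)
    for e in np.arange(1,12,.25):
        q=cv2.approxPolyDP(h,e,True)
        if len(q)==4: return q[:,0],cv2.minAreaRect(c)
    return None,cv2.minAreaRect(c)
def rep(n,name,m):
    q,r=quad(m); print(name,n,r, None if q is None else q.tolist())
    if q is None:return
    P=np.array([onz(n,u,v,.010)[:2] for u,v in q]); print(P.round(4).tolist(),'c',P.mean(0).round(4),'sides',np.linalg.norm(np.roll(P,-1,0)-P,axis=1).round(4))
    e=[np.roll(P,-1,0)[i]-P[i] for i in range(4)]; print([round(float(np.degrees(np.arctan2(*v[::-1]))%90),1) for v in e])
for n,im in (('scene',s),('top',t)):
    H=cv2.cvtColor(im,cv2.COLOR_RGB2HSV)
    m=(H[...,0]>100)&(H[...,0]<128)&(H[...,1]>110)
    b=np.zeros_like(m); 
    if n=='scene': b[255:335,315:400]=1
    else: b[210:275,175:250]=1
    rep(n,'blue',m&b)
    V=H[...,2]; b[:]=0
    if n=='scene': b[120:164,314:353]=1; 
    else: b[216:270,384:452]=1
    i=im.astype(int)
    m=(V<135)&b; print(V[216:222,400] if n=='top' else V[140,310:356])
    if n=='top': print(V[240,380:460])
    m=cv2.morphologyEx(m.astype(np.uint8),cv2.MORPH_OPEN,np.ones((3,3)))
    rep(n,'grey',m)
```

```text
tcp [537.05158072 297.7203353 ]
blue scene ((354.0408020019531, 293.1846008300781), (56.2324333190918, 43.18210220336914), 73.1416015625) [[365, 264], [382, 314], [341, 324], [326, 273]]
[[0.4615, 0.2562], [0.4444, 0.3944], [0.545, 0.4077], [0.5635, 0.27]] c [0.5036 0.3321] sides [0.1392 0.1014 0.1389 0.103 ]
[7.0, 7.5, 7.7, 7.7]
[105 153 187 182 190 137  89  97  99 100 100  98 101  98 101  97 100  98
  97  97 139  92  68  68  72  72 100  96 100  98  97  71  73  98  95  97
  96  98  55 126 190 182 178 180 178 178]
grey scene ((332.0, 144.5), (37.0, 34.0), 90.0) [[348, 126], [348, 160], [316, 159], [316, 126]]
[[0.4297, -0.2422], [0.4514, -0.0995], [0.5463, -0.1153], [0.5309, -0.255]] c [ 0.4896 -0.178 ] sides [0.1444 0.0963 0.1405 0.102 ]
[81.4, 80.5, 83.7, 82.8]
blue top ((211.303466796875, 242.22254943847656), (41.891754150390625, 57.249534606933594), 81.25383758544922) [[236, 218], [242, 258], [186, 266], [181, 226]]
[[0.5614, 0.2645], [0.4623, 0.2499], [0.4458, 0.3871], [0.5442, 0.4005]] c [0.5034 0.3255] sides [0.1002 0.1382 0.0994 0.1371]
[8.4, 6.9, 7.7, 7.2]
[199 201 199 199 181 120]
[141 140 141 141 141 142 142 140 142 118  93 100  79  77  79  97 114 115
 113 114 108  97  95  93  98 109 109 117 128 129 124  98  94  85  76  74
  84 103 115 115 114 115 114 115 113 115 114 114 114 113 113 114 113 113
 113 113 112 112 112 114 113 112 111 112 108 109 130 141 140 174 199 200
 200 199 199 200 199 199 199 199]
grey top ((417.5204162597656, 243.6765594482422), (58.71998596191406, 42.3370246887207), 7.431407928466797) [[392, 221], [447, 227], [444, 267], [388, 260]]
[[0.546, -0.1248], [0.5282, -0.2624], [0.4294, -0.2494], [0.4496, -0.1109]] c [ 0.4883 -0.1869] sides [0.1387 0.0997 0.14   0.0975]
[82.6, 82.5, 81.7, 81.8]
```

View pics/s2.png

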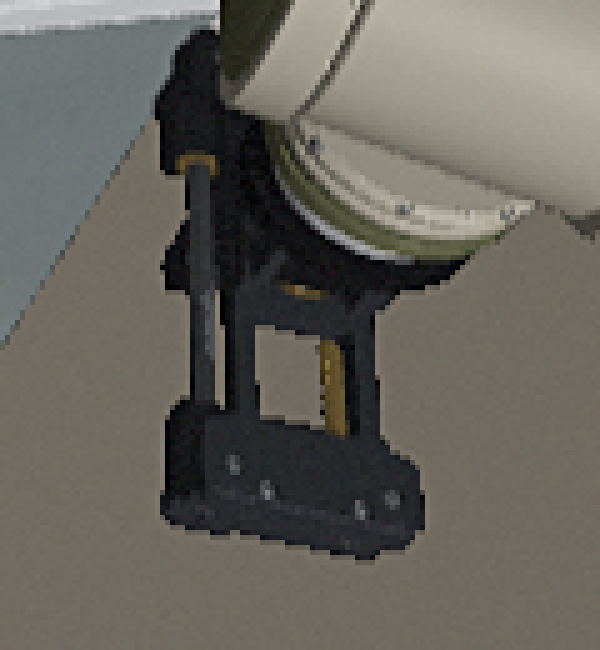

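Run:
```python
from h import *
print('near finger',proj('scene',(.207,.549,.238)),'far',proj('scene',(.163,.433,.238)),'base',proj('scene',(0,0,0)),proj('scene',(0,0,.1)))
# straightness tests: top view - bench bottom edge, carton top lower edge
t=cv2.cvtColor(cv2.imread('pics/top0.png'),cv2.COLOR_BGR2GRAY).astype(int)
E=[]
for u in range(185,400,10):
    col=t[270:300,u]; E.append((u,270+int(np.argmin(np.diff(col)))))
print(E)
s=cv2.imread('pics/scene0.png').astype(int)
E=[]
for u in range(5,315,15):
    col=s[255:330,u,0]; E.append((u,255+int(np.argmax(np.diff(col)))))
print(E)
# colour caps triangulate
for n,a,b,z in [('red',(348.4,237),(262.9,243.6),.058),('yellow',(335.9,169.6),(357.5,241),.062),('green',(355.6,190.5),(325.6,260.6),.056)]:
    p,e=tri(a,b); print(n,p.round(4),round(e,4),'top',onz('top',*b,z).round(4),'scene',onz('scene',*a,z-.006).round(4))
print('orange cap',onz('top',427.1,165.4,.0105),'blue',onz('top',431.2,189.5,.0105))
```

```text
near finger [537.71298114 328.03235711] far [536.44049753 269.71435498] base [504.44051004 173.22664504] [515.26779689 150.07323253]
[(185, 284), (195, 283), (205, 283), (215, 283), (225, 283), (235, 283), (245, 282), (255, 282), (265, 282), (275, 282), (285, 281), (295, 281), (305, 281), (315, 281), (325, 281), (335, 280), (345, 280), (355, 280), (365, 280), (375, 280), (385, 279), (395, 279)]
[(5, 297), (20, 309), (35, 309), (50, 307), (65, 305), (80, 303), (95, 302), (110, 300), (125, 298), (140, 296), (155, 294), (170, 292), (185, 290), (200, 288), (215, 286), (230, 317), (245, 304), (260, 280), (275, 278), (290, 276), (305, 274)]
red [0.4964 0.1942 0.0479] 0.0 top [0.4963 0.1931 0.058 ] scene [0.4969 0.1967 0.052 ]
yellow [ 0.4979 -0.0316  0.0513] 0.0003 top [ 0.4977 -0.0302  0.062 ] scene [ 0.4986 -0.0277  0.056 ]
green [0.4532 0.0454 0.0457] 0.0007 top [0.4533 0.046  0.056 ] scene [0.4543 0.0486 0.05  ]
orange cap [ 0.68550866 -0.21998917  0.0105    ] blue [ 0.62357876 -0.22730123  0.0105    ]
```

Run:
```python
from h import *
t=cv2.imread('pics/top0.png')[:,:,::-1]
crop(t,370,40,470,210,3.5,'pics/t3.png')
g=t.astype(int).sum(2)//3
for v in range(158,174): print(v,g[v,412:440].tolist())
print()
for v in range(182,198): print(v,g[v,400:444:1].tolist())
for u,v in [(412,130),(457,122),(410,92)]: print(onz('top',u,v,.05).round(3))
```

```text
158 [97, 159, 194, 195, 195, 195, 195, 195, 195, 195, 195, 195, 195, 194, 195, 195, 195, 195, 195, 195, 195, 195, 195, 195, 195, 195, 194, 194]
159 [99, 121, 170, 195, 194, 195, 196, 195, 195, 195, 195, 195, 196, 195, 194, 195, 195, 195, 194, 195, 195, 195, 195, 195, 195, 195, 194, 195]
160 [100, 121, 171, 195, 195, 194, 195, 195, 194, 195, 195, 194, 195, 195, 195, 196, 196, 194, 195, 196, 195, 195, 195, 195, 196, 195, 195, 194]
161 [100, 106, 162, 195, 195, 196, 194, 194, 195, 195, 195, 194, 194, 194, 194, 194, 194, 194, 195, 196, 196, 195, 195, 195, 195, 195, 195, 195]
162 [100, 109, 164, 194, 195, 194, 195, 195, 194, 194, 182, 151, 135, 129, 128, 105, 96, 120, 169, 194, 193, 194, 194, 194, 195, 195, 195, 195]
163 [99, 109, 140, 158, 164, 169, 171, 167, 164, 166, 189, 184, 116, 108, 109, 103, 103, 106, 124, 136, 138, 137, 137, 169, 195, 194, 194, 195]
164 [100, 96, 144, 178, 179, 180, 181, 181, 181, 192, 190, 164, 142, 116, 116, 96, 97, 122, 131, 129, 137, 137, 136, 137, 168, 174, 169, 195]
165 [99, 99, 156, 190, 191, 189, 190, 189, 188, 193, 202, 189, 144, 120, 109, 100, 101, 106,
[... 4082 characters left out ...]
, 195, 196, 195, 196, 195, 195, 195, 195, 195, 196, 195, 196, 195, 195, 195, 195, 195, 195, 194, 194, 195, 195, 195, 196, 195, 194, 194, 195, 196, 196, 195, 195, 195, 195, 195, 195]
196 [195, 195, 196, 196, 195, 194, 195, 195, 196, 195, 195, 195, 196, 195, 195, 195, 196, 195, 195, 195, 195, 195, 195, 194, 196, 195, 195, 195, 195, 196, 195, 195, 195, 194, 196, 195, 194, 195, 195, 195, 195, 195, 195, 195]
197 [195, 195, 195, 195, 195, 195, 195, 195, 195, 196, 195, 195, 195, 196, 195, 195, 196, 196, 196, 195, 195, 195, 195, 195, 196, 195, 195, 195, 195, 195, 196, 195, 196, 195, 196, 195, 195, 196, 195, 194, 195, 194, 195, 195]
[ 0.767 -0.175  0.05 ]
[ 0.785 -0.288  0.05 ]
[ 0.864 -0.174  0.05 ]
```

View pics/t3.png

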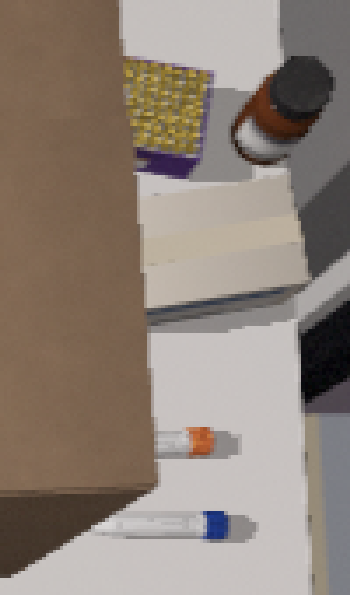

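>>> drive_tool(increments=[{"linear":[2.5,-3,0],"twist":[0,0,-0.15],"fingers":3.6},{"linear":[2.5,-3,0],"twist":[0,0,-0.15],"fingers":3.6},{"linear":[2.5,-3,0],"twist":[0,0,-0.15],"fingers":3.6},{"linear":[2.5,-3,0],"twist":[0,0,-0.15],"fingers":3.6},{"linear":[2.5,-3,0],"twist":[0,0,-0.15],"fingers":3.6},{"linear":[2.5,-3,0],"twist":[0,0,-0.15],"fingers":3.6},{"linear":[2.5,-3,0],"twist":[0,0,-0.15],"fingers":3.6},{"linear":[2.5,-3,0],"twist":[0,0,-0.15],"fingers":3.6}])

```text
time_s: 0.9
tcp_pos: [0.3874, 0.2432, 0.236]
tool_rot: [-2.212, -2.225, 0.004]
wrist_force: [0.4, 0.5, 0.7]
finger_gap: 0.0359
```

>>> drive_tool(increments=[{"linear":[0.4,-5,0],"fingers":3.6},{"linear":[0.4,-5,0],"fingers":3.6},{"linear":[0.4,-5,0],"fingers":3.6},{"linear":[0.4,-5,0],"fingers":3.6},{"linear":[0.4,-5,0],"fingers":3.6},{"linear":[0.4,-5,0],"fingers":3.6},{"linear":[0.4,-5,0],"fingers":3.6},{"linear":[0.4,-5,0],"fingers":3.6}])

```text
invalid input
```

>>> drive_tool(increments=[{"linear":[0.4,-4.8,0],"fingers":3.6},{"linear":[0.4,-4.8,0],"fingers":3.6},{"linear":[0.4,-4.8,0],"fingers":3.6},{"linear":[0.4,-4.8,0],"fingers":3.6},{"linear":[0.4,-4.8,0],"fingers":3.6},{"linear":[0.4,-4.8,0],"fingers":3.6},{"linear":[0.4,-4.8,0],"fingers":3.6},{"linear":[0.4,-4.8,0],"fingers":3.6}])

```text
invalid input
```

>>> drive_tool(increments=[{"linear":[0.4,-4.8,0],"twist":[0,0,0],"fingers":3.6},{"linear":[0.4,-4.8,0],"twist":[0,0,0],"fingers":3.6},{"linear":[0.4,-4.8,0],"twist":[0,0,0],"fingers":3.6},{"linear":[0.4,-4.8,0],"twist":[0,0,0],"fingers":3.6},{"linear":[0.4,-4.8,0],"twist":[0,0,0],"fingers":3.6},{"linear":[0.4,-4.8,0],"twist":[0,0,0],"fingers":3.6},{"linear":[0.4,-4.8,0],"twist":[0,0,0],"fingers":3.6},{"linear":[0.4,-4.8,0],"twist":[0,0,0],"fingers":3.6}])

```text
time_s: 1.7
tcp_pos: [0.4185, -0.155, 0.2347]
tool_rot: [-2.216, -2.22, 0.005]
wrist_force: [1.4, 0.3, 0.6]
finger_gap: 0.0359
```

>>> drive_tool(increments=[{"linear":[2,-2.9,0],"twist":[0,0,0],"fingers":3.6},{"linear":[3.5,0,-0.5],"twist":[0,0,0],"fingers":3.6},{"linear":[3.5,0,-1],"twist":[0,0,0],"fingers":3.6},{"linear":[3.5,0,-1.5],"twist":[0,0,0],"fingers":3.6},{"linear":[3.5,0,-1.5],"twist":[0,0,0],"fingers":3.6},{"linear":[3.5,0,-1.5],"twist":[0,0,0],"fingers":3.6},{"linear":[3.5,0,-1.5],"twist":[0,0,0],"fingers":3.6},{"linear":[2.5,0,-1.5],"twist":[0,0,0],"fingers":3.6}])

```text
time_s: 2.5
tcp_pos: [0.6799, -0.1922, 0.1398]
tool_rot: [-2.23, -2.206, 0.008]
wrist_force: [0.3, 0.1, -0.0]
finger_gap: 0.0365
```

Run:
```python
from h import *
o=readout.get_obs(); print(o['tcp_pos'],o['qpos'],o['wrist_force'])
t=camera('top'); crop(t,360,100,470,220,5,'pics/t4.png')
print(proj('top',o['tcp_pos']))
```

```text
[ 0.67993688 -0.19215317  0.13980253] [-0.43976558  0.80650545  0.96472466 -0.00288774  1.3766606  -0.42816769] [ 0.32399456  0.0702176  -0.0190099 ]
[431.89111851 156.84450365]
```

View pics/t4.png

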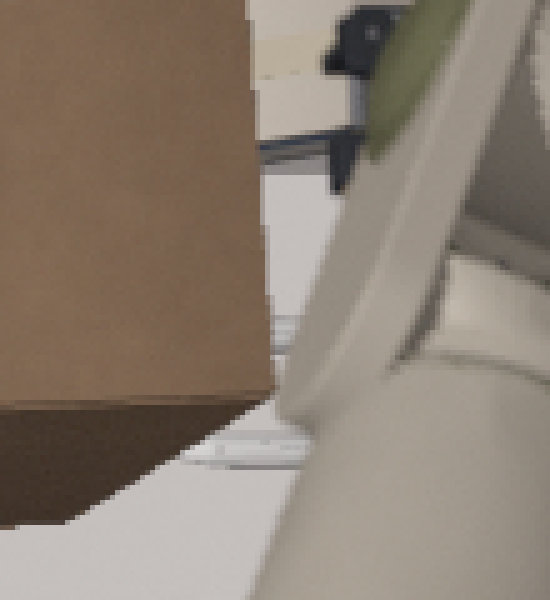

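Run:
```python
from h import *
t=camera('scene'); crop(t,200,0,600,240,2,'pics/s4.png')
```

```text
(no output)
```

View pics/s4.png

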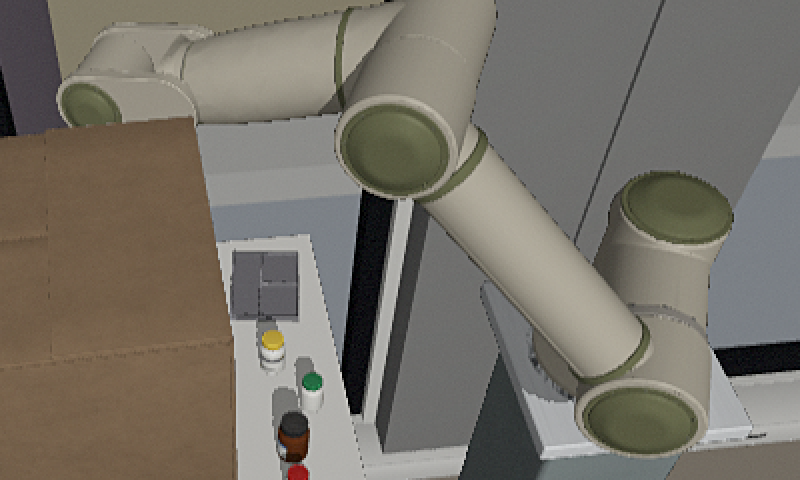

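Run:
```python
from h import *
o,d=ray('scene',200+90/2,103/2)
n=np.array([.426,.905,0])
p0=np.array([.68,-.192,0])
A=np.c_[d,-n,-np.array([0,0,1.])]; s=np.linalg.solve(A,p0-o); print('d',s[1],'zw',s[2],o+d*s[0],s[0])
for z in (.3,.35,.4,.45,.5): print(z,onz('top',360+278/5,100+400/5,z),'carton',onz('top',360+272/5,100+392/5,z))
```

```text
d 0.06522149036197813 zw 0.3940633827054772 [ 0.70778435 -0.13297455  0.39406338] 1.1280514141217364
0.3 [ 0.60387564 -0.10931465  0.3       ] carton [ 0.60684153 -0.10727245  0.3       ]
0.35 [ 0.59615757 -0.09557314  0.35      ] carton [ 0.59891901 -0.09367172  0.35      ]
0.4 [ 0.58843949 -0.08183164  0.4       ] carton [ 0.59099649 -0.08007099  0.4       ]
0.45 [ 0.58072142 -0.06809013  0.45      ] carton [ 0.58307397 -0.06647025  0.45      ]
0.5 [ 0.57300334 -0.05434863  0.5       ] carton [ 0.57515145 -0.05286952  0.5       ]
```

>>> drive_tool(increments=[{"linear":[0,0,0],"twist":[0.13,0,0],"fingers":3.6},{"linear":[0.3,0.6,0],"twist":[0.13,0,0],"fingers":3.6},{"linear":[0.3,0.6,0],"twist":[0,0,0],"fingers":3.6}])

```text
time_s: 2.9
tcp_pos: [0.6842, -0.1788, 0.137]
tool_rot: [-2.079, -2.063, -0.269]
wrist_force: [1.0, -0.9, -0.3]
finger_gap: 0.0361
```

Run:
```python
from h import *
o=readout.get_obs(); print(o['tcp_pos'],o['tool_rot'],o['qpos'],o['wrist_force'])
t=camera('top'); crop(t,360,100,470,220,5,'pics/t5.png')
```

```text
[ 0.68421711 -0.17876311  0.13700105] [-2.07867003 -2.06337295 -0.2685396 ] [-0.50267789  0.87099928  0.87621354  0.2308613   1.53885062 -0.51946866] [ 0.96921625 -0.85729762 -0.29218641]
```

View pics/t5.png

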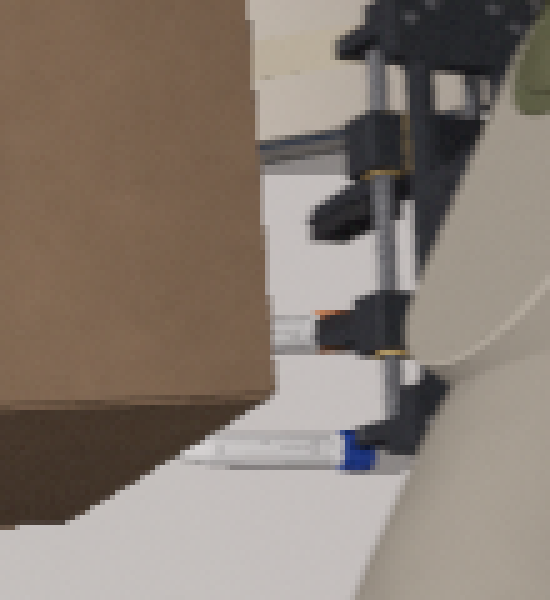

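>>> drive_tool(increments=[{"linear":[0.1,0,-2.5],"twist":[0,0,0],"fingers":3.6},{"linear":[0,0,-2.5],"twist":[0,0,0],"fingers":3.6},{"linear":[0,0,-2.5],"twist":[0,0,0],"fingers":3.6},{"linear":[0,0,-1.5],"twist":[0,0,0],"fingers":3.6},{"linear":[0,0,0],"twist":[0,0,0],"fingers":3.6}])

```text
time_s: 3.45
tcp_pos: [0.6861, -0.1735, 0.0498]
tool_rot: [-2.085, -2.087, -0.252]
wrist_force: [-0.1, -0.4, -0.4]
finger_gap: 0.0357
```

Run:
```python
from h import *
o=readout.get_obs(); print(o['tcp_pos'],o['tool_rot'],o['wrist_force'])
print(proj('top',o['tcp_pos']),proj('top',o['tcp_pos']+[0.018,0,0]),proj('top',o['tcp_pos']-[0.018,0,0]))
t=camera('top'); crop(t,380,120,450,220,6,'pics/t6.png')
```

```text
[ 0.68608353 -0.17346848  0.04977468] [-2.08471706 -2.08672278 -0.25231168] [-0.11788763 -0.39783444 -0.43878905]
[412.88362347 162.39851715] [412.54372024 155.16066461] [413.22478918 169.66325262]
```

View pics/t6.png

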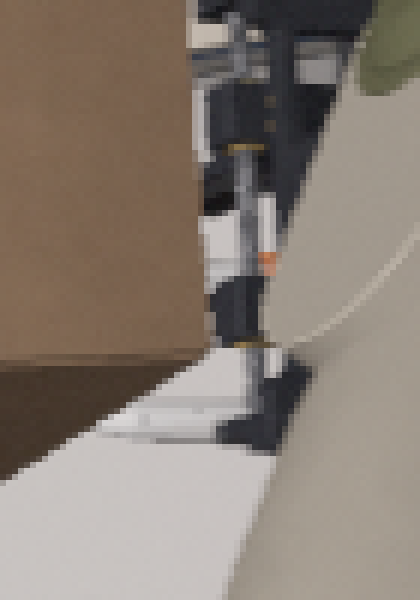

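>>> drive_tool(increments=[{"linear":[0,-0.7,-1.5],"twist":[0,0,0],"fingers":3.6},{"linear":[0,-0.2,-1.5],"twist":[0,0,0],"fingers":3.6},{"linear":[0,0,-1],"twist":[0,0,0],"fingers":3.6},{"linear":[0,0,-0.2],"twist":[0,0,0],"fingers":3.6}])

```text
time_s: 3.9
tcp_pos: [0.6878, -0.1841, 0.0094]
tool_rot: [-2.089, -2.093, -0.255]
wrist_force: [-0.1, -0.3, 0.9]
finger_gap: 0.0358
```

>>> drive_tool(increments=[{"linear":[-0.1,0,-0.3],"twist":[0,0,0],"fingers":3.6},{"linear":[0,0,0],"twist":[0,0,0],"fingers":0.5},{"linear":[0,0,0],"twist":[0,0,0],"fingers":0.5},{"linear":[0,0,0],"twist":[0,0,0],"fingers":0.5},{"linear":[0,0,0],"twist":[0,0,0],"fingers":0.5},{"linear":[0,0,0],"twist":[0,0,0],"fingers":0.5}])

```text
time_s: 4.5
tcp_pos: [0.6872, -0.1843, 0.007]
tool_rot: [-2.09, -2.095, -0.255]
wrist_force: [0.3, 0.4, 0.6]
finger_gap: 0.0138
```

>>> drive_tool(increments=[{"linear":[0,0,2],"twist":[0,0,0],"fingers":0.5},{"linear":[0,0,3],"twist":[0,0,0],"fingers":0.5},{"linear":[0,0,3],"twist":[0,0,0],"fingers":0.5},{"linear":[-1,0,3],"twist":[0,0,0],"fingers":0.5},{"linear":[-3.5,0,1],"twist":[0,0,0],"fingers":0.5},{"linear":[-4,0,0],"twist":[0,0,0],"fingers":0.5},{"linear":[-4,0,0],"twist":[0,0,0],"fingers":0.5},{"linear":[-4,0,0],"twist":[0,0,0],"fingers":0.5}])

```text
time_s: 5.3
tcp_pos: [0.5188, -0.183, 0.1311]
tool_rot: [-2.089, -2.101, -0.256]
wrist_force: [-0.1, -1.1, -0.1]
finger_gap: 0.0139
```

>>> drive_tool(increments=[{"linear":[-4,0,1],"twist":[0,0,0],"fingers":0.5},{"linear":[-4,0,1],"twist":[0,0,0],"fingers":0.5},{"linear":[-2,3,0],"twist":[-0.13,0,0],"fingers":0.5},{"linear":[0,4.5,0],"twist":[-0.13,0,0],"fingers":0.5},{"linear":[0,4.8,0],"twist":[0,0,0],"fingers":0.5},{"linear":[0,4.8,0],"twist":[0,0,0],"fingers":0.5},{"linear":[0,4.8,0],"twist":[0,0,0],"fingers":0.5},{"linear":[0,4.8,0],"twist":[0,0,0],"fingers":0.5}])

```text
time_s: 6.1
tcp_pos: [0.4096, 0.0861, 0.1551]
tool_rot: [2.21, 2.185, -0.021]
wrist_force: [1.0, -0.8, 0.2]
finger_gap: 0.0134
```

>>> drive_tool(increments=[{"linear":[0,4,0],"twist":[0,0,0.03],"fingers":0.5},{"linear":[0,4,0],"twist":[0,0,0.03],"fingers":0.5},{"linear":[0,4,0],"twist":[0,0,0.03],"fingers":0.5},{"linear":[0,4,0],"twist":[0,0,0.03],"fingers":0.5},{"linear":[0,4,0],"twist":[0,0,0.01],"fingers":0.5},{"linear":[3,4,-1],"twist":[0,0,0],"fingers":0.5},{"linear":[4,0.5,-2],"twist":[0,0,0],"fingers":0.5},{"linear":[3,0,-2],"twist":[0,0,0],"fingers":0.5}])

```text
time_s: 6.9
tcp_pos: [0.5068, 0.348, 0.1102]
tool_rot: [2.04, 2.337, 0.002]
wrist_force: [-0.5, -0.4, 0.3]
finger_gap: 0.0137
```

Run:
```python
from h import *
o=readout.get_obs(); print(o['tcp_pos'],o['tool_rot'],o['wrist_force'])
a=o['tool_rot'];print('ang',2*np.arctan2(a[1],a[0])-np.pi/2)
t=camera('top'); crop(t,160,150,300,280,5,'pics/t7.png')
t=camera('scene'); crop(t,280,200,440,340,5,'pics/s7.png')
```

```text
[0.50682937 0.3480314  0.11018524] [2.03961053e+00 2.33674956e+00 1.93482765e-03] [-0.51396795 -0.37703785  0.2686884 ]
ang 0.13558468377956956
```

View pics/t7.png

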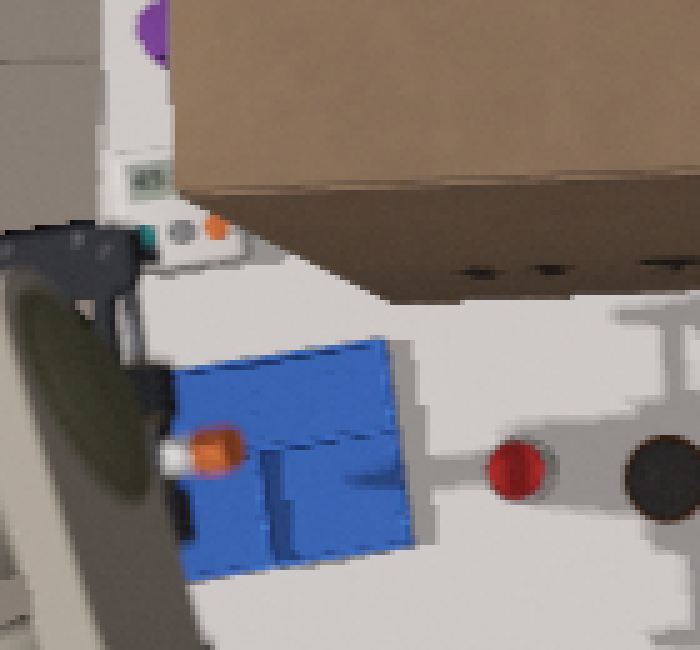

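View pics/s7.png

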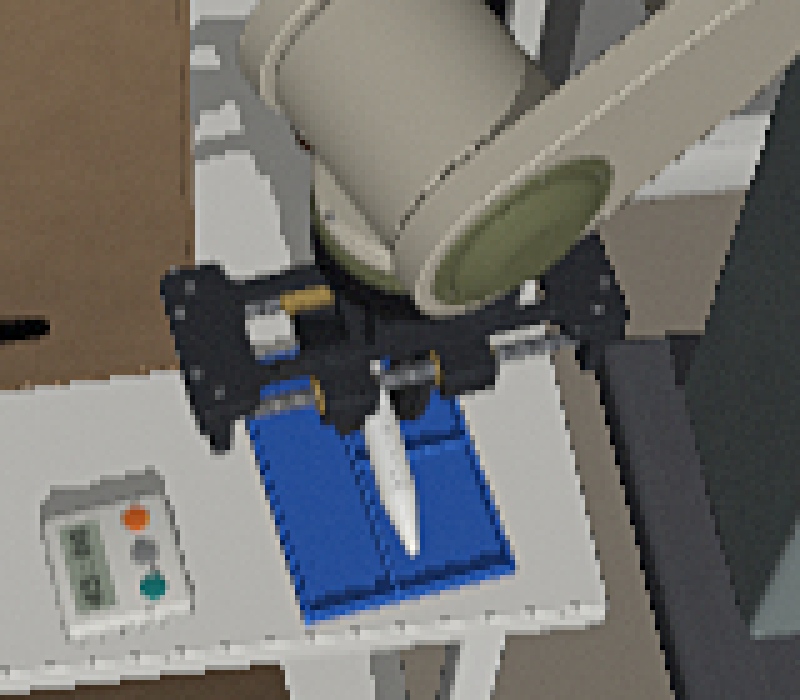

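>>> drive_tool(increments=[{"linear":[-3.5,0,2],"twist":[0,0,0],"fingers":0.5},{"linear":[-3.5,0,2],"twist":[0,0,0.1],"fingers":0.5},{"linear":[-1.5,0,0],"twist":[0,0,0.145],"fingers":0.5},{"linear":[0,0,0],"twist":[0,0,0.145],"fingers":0.5},{"linear":[0,0,0],"twist":[0,0,0.145],"fingers":0.5},{"linear":[0,0,0],"twist":[0,0,0.145],"fingers":0.5},{"linear":[0,0,0],"twist":[0,0,0.145],"fingers":0.5},{"linear":[0,0,0],"twist":[0,0,0.145],"fingers":0.5}])

```text
time_s: 7.8
tcp_pos: [0.4138, 0.3453, 0.1538]
tool_rot: [0.676, 3.029, 0.029]
wrist_force: [-0.7, 1.0, 0.3]
finger_gap: 0.0137
```

>>> drive_tool(increments=[{"linear":[0,0,0],"twist":[0,0,0.145],"fingers":0.5},{"linear":[0,0,0],"twist":[0,0,0.145],"fingers":0.5},{"linear":[0,0,0],"twist":[0,0,0.145],"fingers":0.5},{"linear":[0,0,0],"twist":[0,0,0.145],"fingers":0.5},{"linear":[0,0,0],"twist":[0,0,0.145],"fingers":0.5},{"linear":[0,0,0],"twist":[0,0,0.145],"fingers":0.5},{"linear":[0,0,0],"twist":[0,0,0.145],"fingers":0.5},{"linear":[0,0,0],"twist":[0,0,0.145],"fingers":0.5}])

```text
time_s: 8.6
tcp_pos: [0.4085, 0.3448, 0.1614]
tool_rot: [-1.156, 2.892, 0.066]
wrist_force: [-0.0, -0.3, 0.6]
finger_gap: 0.0139
```

```bash
cat >> h.py <<'E'
from scipy.spatial.transform import Rotation as Ro
def st():
    o=readout.get_obs(); M=Ro.from_rotvec(o['tool_rot']).as_matrix()
    print('t',o['time_s'],'tcp',o['tcp_pos'].round(4),'jawang',round(np.arctan2(M[1,1],M[0,1]),3),'up',(-M[:,2]).round(3),'q',o['qpos'].round(2),'F',o['wrist_force'].round(1),'gap',round(o['finger_gap'],4))
    return o
E
python3 -c "
from h import *
st()"
```

```text
t 8.6 tcp [0.4085 0.3448 0.1614] jawang 2.332 up [-0.009 -0.049  0.999] q [ 0.46  0.39  1.61  0.04  1.12 -1.89] F [-0.  -0.3  0.6] gap 0.0139
```

>>> drive_tool(increments=[{"linear":[0,0,0],"twist":[0,0,0.145],"fingers":0.5},{"linear":[0,0,0],"twist":[0,0,0.145],"fingers":0.5},{"linear":[0,0,0],"twist":[0,0,0.145],"fingers":0.5},{"linear":[0,0,0],"twist":[0,0,0.145],"fingers":0.5},{"linear":[0,0,0],"twist":[0,0,0.145],"fingers":0.5},{"linear":[0,0,0],"twist":[-0.13,0,0.07],"fingers":0.5},{"linear":[0,0,0],"twist":[-0.13,0,0],"fingers":0.5},{"linear":[0,0,0],"twist":[-0.04,0,0],"fingers":0.5}])

```text
time_s: 9.4
tcp_pos: [0.4042, 0.3429, 0.1699]
tool_rot: [2.083, -2.061, 0.255]
wrist_force: [0.6, 0.1, -0.2]
finger_gap: 0.0138
```

```bash
python3 -c "
from h import *
st()"
```

```text
t 9.4 tcp [0.4042 0.3429 0.1699] jawang -3.134 up [0.018 0.261 0.965] q [ 0.58  0.49  1.44 -0.21  1.37 -2.51] F [ 0.6  0.1 -0.2] gap 0.0138
```

>>> drive_tool(increments=[{"linear":[3,0,-1],"twist":[0,0,0.08],"fingers":0.5},{"linear":[3.5,0,-2],"twist":[0,0,0],"fingers":0.5},{"linear":[3.5,0,-2],"twist":[0,0,0],"fingers":0.5},{"linear":[2.5,0,-2.5],"twist":[0,0,0],"fingers":0.5},{"linear":[0,0,-2.5],"twist":[0,0,0],"fingers":0.5},{"linear":[0,0,0],"twist":[0,0,0],"fingers":0.5}])

```text
time_s: 10.0
tcp_pos: [0.5303, 0.3445, 0.0728]
tool_rot: [2.179, -1.978, 0.273]
wrist_force: [0.5, -0.8, -0.9]
finger_gap: 0.0138
```

Run:
```python
from h import *
st()
t=camera('top'); crop(t,160,150,300,280,5,'pics/t8.png')
t=camera('scene'); crop(t,280,200,440,340,5,'pics/s8.png')
```

```text
t 10.0 tcp [0.5303 0.3445 0.0728] jawang -3.047 up [-0.011  0.259  0.966] q [ 0.48  0.79  1.21 -0.25  1.27 -2.67] F [ 0.5 -0.8 -0.9] gap 0.0138
```

View pics/t8.png

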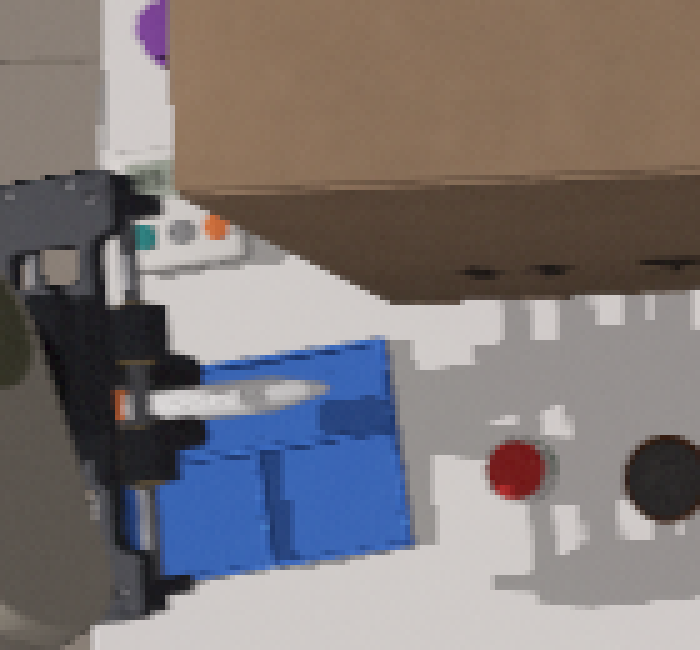

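View pics/s8.png

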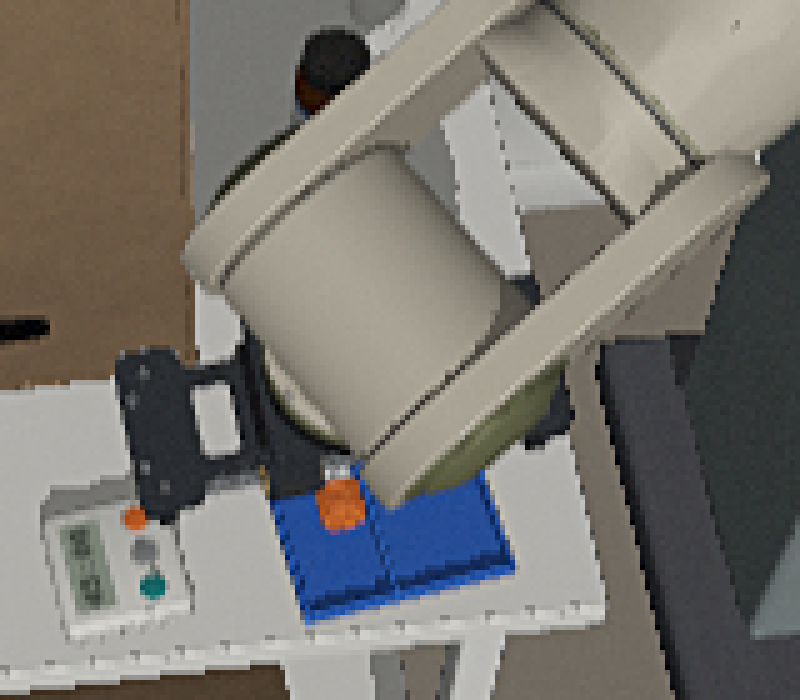

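>>> drive_tool(increments=[{"linear":[0,0,-2],"twist":[0,0,0],"fingers":0.5},{"linear":[0,0,-2],"twist":[0,0,0],"fingers":0.5},{"linear":[0,0,-1.2],"twist":[0,0,0],"fingers":0.5},{"linear":[0,0,0],"twist":[0,0,0],"fingers":0.5}])

```text
time_s: 10.5
tcp_pos: [0.5326, 0.3479, 0.0327]
tool_rot: [2.192, -1.988, 0.285]
wrist_force: [-0.4, 0.2, 0.2]
finger_gap: 0.0134
```

>>> drive_tool(increments=[{"linear":[-0.1,-0.4,-1.2],"twist":[0,0,0],"fingers":0.5},{"linear":[0,0,-0.6],"twist":[0,0,0],"fingers":0.5},{"linear":[0,0,0],"twist":[0,0,0],"fingers":0.5}])

```text
time_s: 10.8
tcp_pos: [0.5324, 0.3444, 0.0168]
tool_rot: [2.195, -1.991, 0.288]
wrist_force: [-0.1, 0.1, 0.2]
finger_gap: 0.0137
```

Release.

>>> drive_tool(increments=[{"linear":[0,0,-0.2],"twist":[0,0,0],"fingers":0.5},{"linear":[0,0,0],"twist":[0,0,0],"fingers":3.5},{"linear":[0,0,0],"twist":[0,0,0],"fingers":3.5},{"linear":[0,0,0],"twist":[0,0,0],"fingers":3.5},{"linear":[0,0,1.5],"twist":[0,0,0],"fingers":3.5},{"linear":[0,0,3],"twist":[0,0,0],"fingers":3.5},{"linear":[0,0,4],"twist":[0,0,0],"fingers":3.5},{"linear":[-3,0,3],"twist":[0,0,0],"fingers":3.5}])

```text
time_s: 11.6
tcp_pos: [0.5026, 0.343, 0.1332]
tool_rot: [2.19, -1.99, 0.285]
wrist_force: [0.5, 0.2, 0.4]
finger_gap: 0.0347
```

>>> drive_tool(increments=[{"linear":[-4,0,1],"twist":[0.13,0,-0.14],"fingers":3.5},{"linear":[-4,-3,0],"twist":[0.14,0,-0.14],"fingers":3.5},{"linear":[-2,-4,0],"twist":[0,0,-0.145],"fingers":6},{"linear":[0,-4,0],"twist":[0,0,-0.145],"fingers":6},{"linear":[0,-3,0],"twist":[0,0,-0.145],"fingers":6},{"linear":[0,0,0],"twist":[0,0,-0.145],"fingers":6},{"linear":[0,0,0],"twist":[0,0,-0.145],"fingers":6},{"linear":[0,0,0],"twist":[0,0,-0.145],"fingers":6}])

```text
time_s: 12.4
tcp_pos: [0.3975, 0.2002, 0.1584]
tool_rot: [0.85, -3.001, 0.038]
wrist_force: [0.0, 0.0, 0.2]
finger_gap: 0.06
```

Run:
```python
from h import *
st()
t=camera('top'); crop(t,160,150,360,280,4,'pics/t9.png')
t=camera('scene'); crop(t,280,150,440,340,4,'pics/s9.png')
```

```text
t 12.4 tcp [0.3975 0.2002 0.1584] jawang 2.123 up [0.015 0.03  0.999] q [ 0.22  0.24  1.82 -0.03  1.1  -1.89] F [0.  0.  0.2] gap 0.06
```

View pics/t9.png

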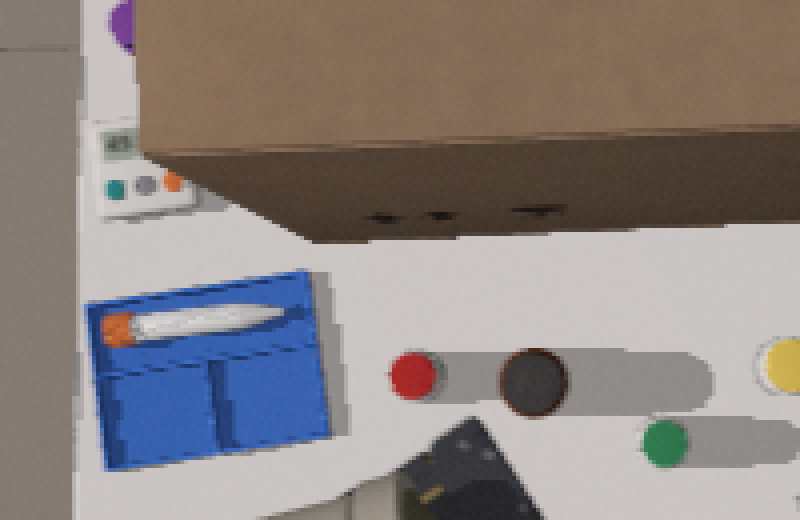

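View pics/s9.png

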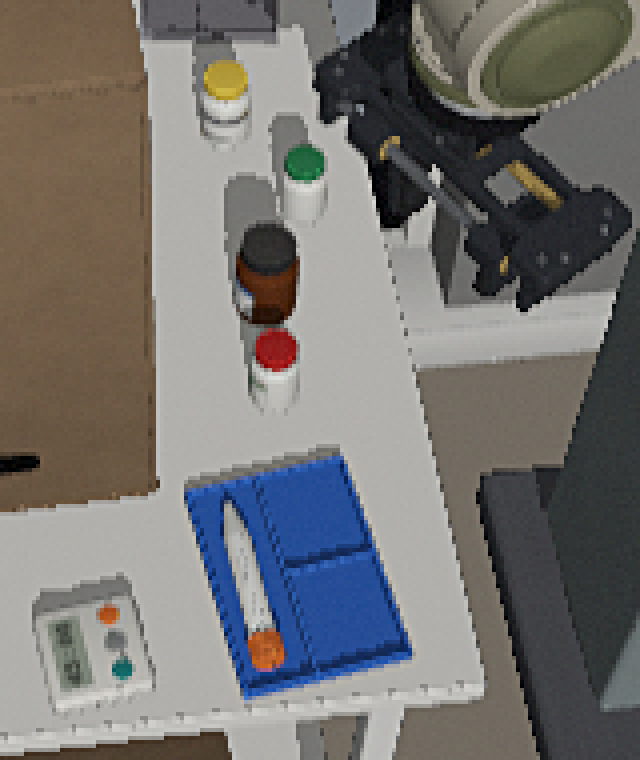

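>>> drive_tool(increments=[{"linear":[2.5,0,0],"twist":[-0.02,0.01,-0.12],"fingers":6},{"linear":[3,-0.2,0],"twist":[0,0,0],"fingers":6},{"linear":[3,-0.2,-1.5],"twist":[0,0,0],"fingers":6},{"linear":[1.5,-0.2,-2.5],"twist":[0,0,0],"fingers":6},{"linear":[0,0,0],"twist":[0,0,0],"fingers":6}])

```text
time_s: 13.0
tcp_pos: [0.5014, 0.195, 0.1212]
tool_rot: [0.704, -3.027, 0.063]
wrist_force: [-0.6, 0.1, 0.1]
finger_gap: 0.0597
```

Run:
```python
from h import *
o=st()
t=camera('top'); crop(t,220,180,340,280,6,'pics/t10.png')
t=camera('scene'); crop(t,280,150,440,290,5,'pics/s10.png')
```

```text
t 13.0 tcp [0.5014 0.195  0.1212] jawang 2.029 up [0.023 0.047 0.999] q [ 0.17  0.48  1.58 -0.05  1.11 -1.83] F [-0.6  0.1  0.1] gap 0.0597
```

View pics/t10.png

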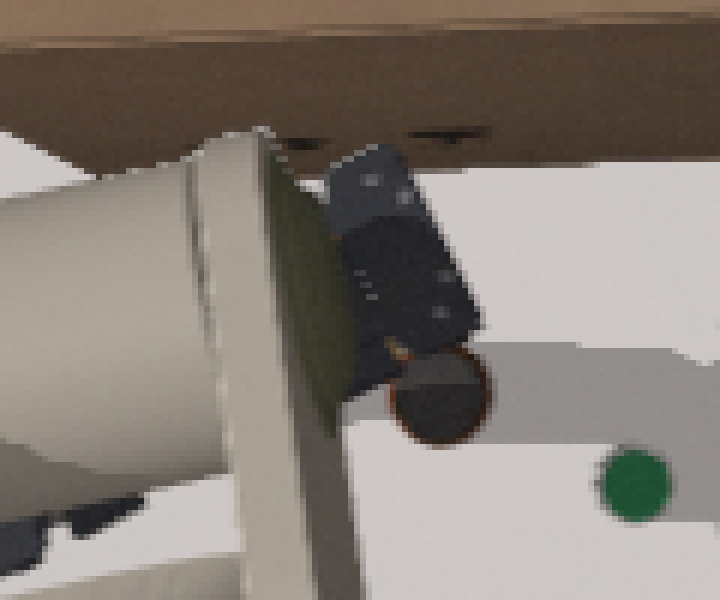

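View pics/s10.png

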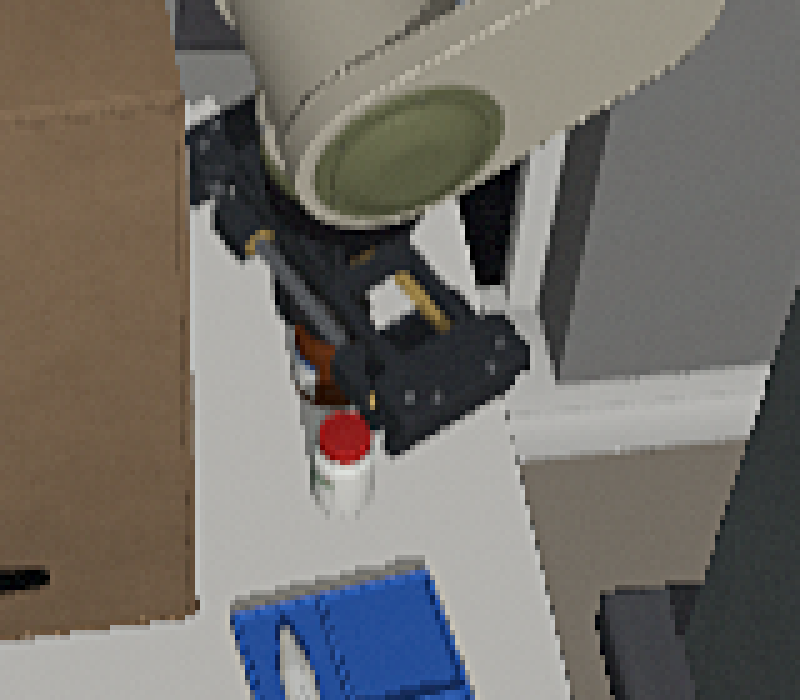

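>>> drive_tool(increments=[{"linear":[-0.5,0,0],"twist":[0.045,-0.02,-0.13],"fingers":6},{"linear":[0,0,-2],"twist":[0,0,-0.04],"fingers":6},{"linear":[0,0,0],"twist":[0,0,0],"fingers":6}])

```text
time_s: 13.4
tcp_pos: [0.4949, 0.197, 0.1086]
tool_rot: [-0.449, 3.105, 0.004]
wrist_force: [-0.3, -0.1, -0.4]
finger_gap: 0.06
```

Run:
```python
from h import *
o=st()
print(proj('scene',o['tcp_pos'])) 
t=camera('scene'); crop(t,300,170,420,260,6,'pics/s11.png')
```

```text
t 13.4 tcp [0.4949 0.197  0.1086] jawang 1.858 up [-0.003 -0.003  1.   ] q [ 0.16  0.47  1.64  0.    1.03 -1.7 ] F [-0.3 -0.1 -0.4] gap 0.06
[350.1162777  224.63731891]
```

View pics/s11.png

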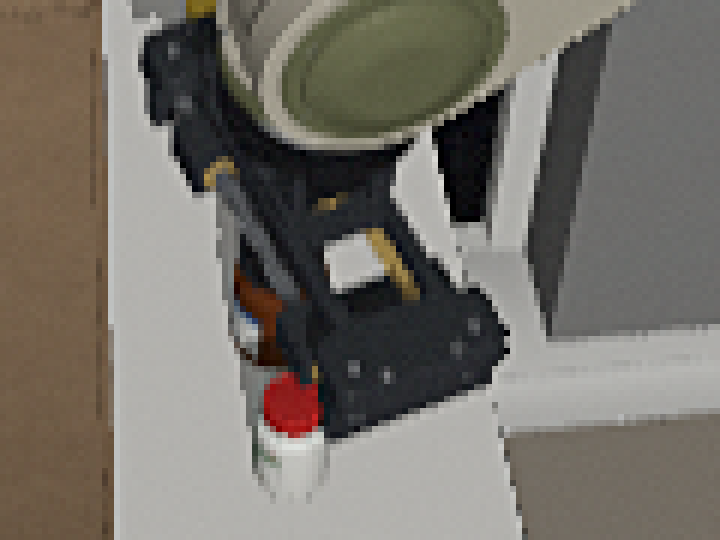

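>>> drive_tool(increments=[{"linear":[0.1,-0.2,-2.5],"twist":[0,0,0],"fingers":6},{"linear":[0,0,-1.5],"twist":[0,0,0],"fingers":6},{"linear":[0,0,0],"twist":[0,0,0],"fingers":6}])

```text
time_s: 13.75
tcp_pos: [0.4982, 0.1964, 0.0751]
tool_rot: [-0.462, 3.093, 0.003]
wrist_force: [0.6, 0.4, 0.7]
finger_gap: 0.0599
```

Run:
```python
from h import *
o=st()
j=np.array([np.cos(1.858),np.sin(1.858),0])
print(proj('scene',o['tcp_pos']+.03*j),proj('scene',o['tcp_pos']-.03*j)) 
t=camera('scene'); crop(t,300,190,400,260,7,'pics/s12.png')
```

```text
t 13.75 tcp [0.4982 0.1964 0.0751] jawang 1.867 up [-0.014 -0.004  1.   ] q [ 0.16  0.51  1.67  0.    0.94 -1.71] F [0.6 0.4 0.7] gap 0.0599
[353.36712106 241.33379694] [343.23891158 222.92090325]
```

View pics/s12.png

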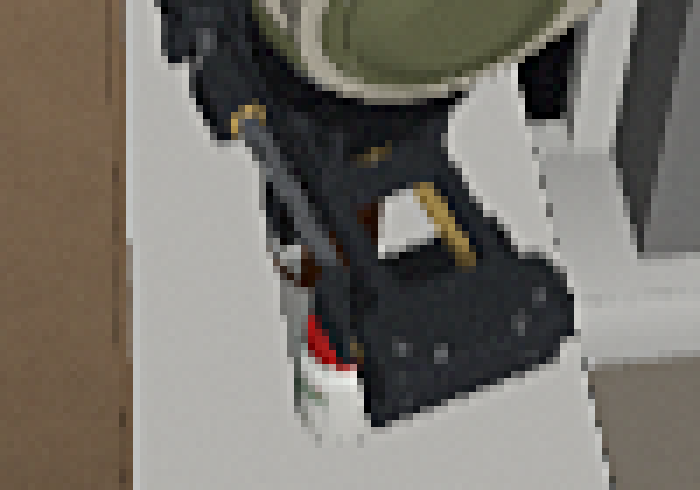

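>>> drive_tool(increments=[{"linear":[-0.2,-0.1,-2],"twist":[0,0,0],"fingers":6},{"linear":[-0.1,0,-2],"twist":[0,0,0],"fingers":6},{"linear":[-0.1,0,-1],"twist":[0,0,0],"fingers":6},{"linear":[0,0,0],"twist":[0,0,0],"fingers":6}])

```text
time_s: 14.2
tcp_pos: [0.4975, 0.1967, 0.0315]
tool_rot: [-0.467, 3.08, 0.003]
wrist_force: [-0.2, 0.4, -0.1]
finger_gap: 0.0599
```

>>> drive_tool(increments=[{"linear":[-0.1,0,-1.4],"twist":[0,0.025,0],"fingers":6},{"linear":[0,0,0],"twist":[0,0,0],"fingers":6},{"linear":[0,0,0],"twist":[0,0,0],"fingers":2.5},{"linear":[0,0,0],"twist":[0,0,0],"fingers":2.5},{"linear":[0,0,0],"twist":[0,0,0],"fingers":2.5},{"linear":[0,0,0],"twist":[0,0,0],"fingers":2.5},{"linear":[0,0,0],"twist":[0,0,0],"fingers":2.5}])

```text
time_s: 14.9
tcp_pos: [0.4996, 0.1975, 0.0239]
tool_rot: [-0.473, 3.094, 0.009]
wrist_force: [-0.1, -0.1, -1.4]
finger_gap: 0.0311
```

```bash
python3 -c "
from h import *
st()"
```

```text
t 14.9 tcp [0.4996 0.1975 0.0239] jawang 1.874 up [-0.01  -0.007  1.   ] q [ 0.16  0.6   1.69  0.01  0.84 -1.72] F [-0.1 -0.1 -1.4] gap 0.0311
```

>>> drive_tool(increments=[{"linear":[0,0,2],"twist":[0,0.01,0],"fingers":2.5},{"linear":[0,0,3],"twist":[0,0,0],"fingers":2.5},{"linear":[-0.5,0,3],"twist":[0,0,0],"fingers":2.5},{"linear":[-0.5,3.5,0],"twist":[0,0,0],"fingers":2.5},{"linear":[-0.5,4.5,0],"twist":[0,0,0],"fingers":2.5},{"linear":[-0.5,4.5,0],"twist":[0,0,0],"fingers":2.5},{"linear":[-0.5,3.5,0],"twist":[0,0,0],"fingers":2.5},{"linear":[0,0,0],"twist":[0,0,0],"fingers":2.5}])

```text
time_s: 15.7
tcp_pos: [0.4726, 0.3624, 0.108]
tool_rot: [-0.468, 3.105, 0.013]
wrist_force: [-0.2, -0.5, -1.0]
finger_gap: 0.0307
```

```bash
python3 -c "
from h import *
st()
t=camera('scene'); crop(t,280,190,440,330,5,'pics/s13.png')"
```

```text
t 15.7 tcp [0.4726 0.3624 0.108 ] jawang 1.87 up [-0.    -0.008  1.   ] q [ 0.45  0.59  1.44  0.01  1.11 -1.42] F [-0.2 -0.5 -1. ] gap 0.0307
```

View pics/s13.png

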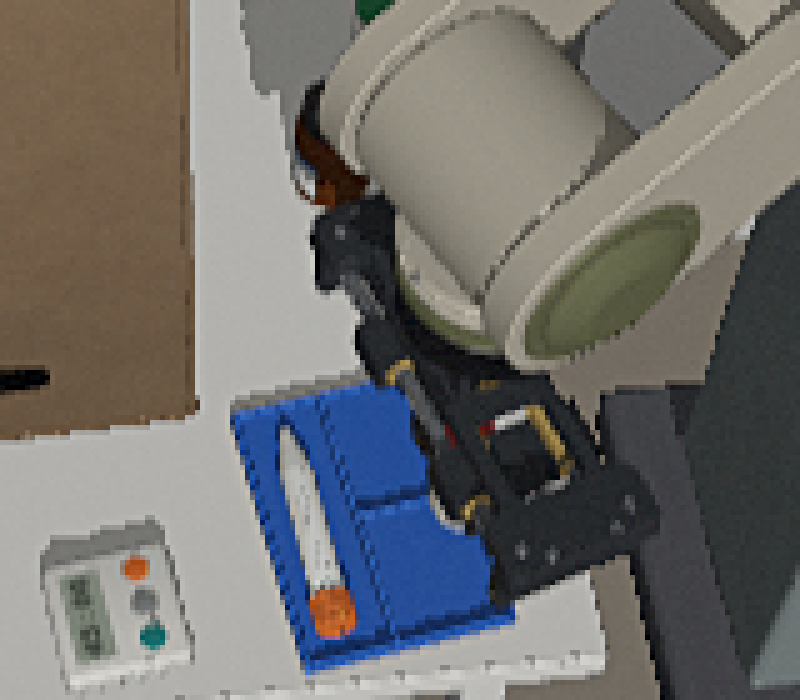

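>>> drive_tool(increments=[{"linear":[0.1,-0.3,-2.5],"twist":[0,0,0],"fingers":2.5},{"linear":[0,-0.1,-2],"twist":[0,0,0],"fingers":2.5},{"linear":[0,-0.1,-1.5],"twist":[0,0,0],"fingers":2.5},{"linear":[0,0,0],"twist":[0,0,0],"fingers":2.5}])

```text
time_s: 16.15
tcp_pos: [0.4746, 0.3524, 0.0463]
tool_rot: [-0.464, 3.106, 0.01]
wrist_force: [-0.2, 0.4, -0.2]
finger_gap: 0.0306
```

```bash
python3 -c "
from h import *
st()
t=camera('scene'); crop(t,310,240,410,330,7,'pics/s14.png')"
```

```text
t 16.15 tcp [0.4746 0.3524 0.0463] jawang 1.868 up [-0.    -0.007  1.   ] q [ 0.44  0.66  1.5   0.01  0.98 -1.43] F [-0.2  0.4 -0.2] gap 0.0306
```

View pics/s14.png

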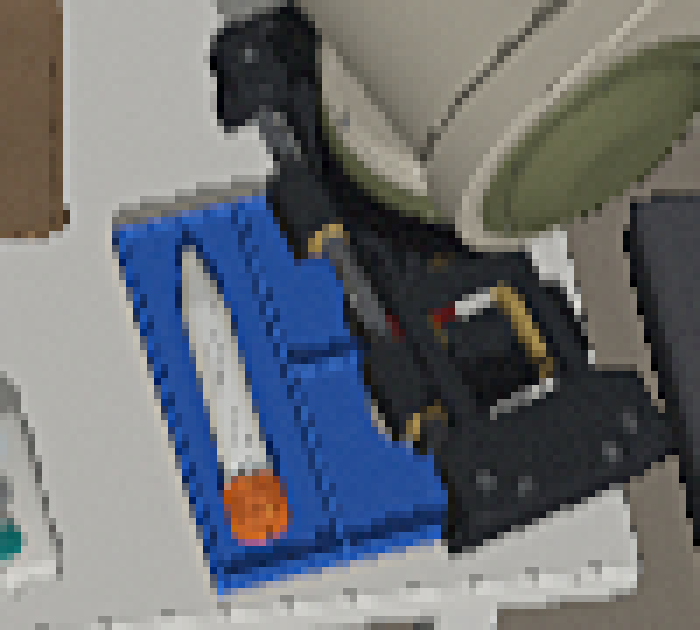

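Correct x/y a little and descend to about 0.029.

>>> drive_tool(increments=[{"linear":[0.3,0.7,-1],"twist":[0,0,0],"fingers":2.5},{"linear":[0,0,-0.7],"twist":[0,0,0],"fingers":2.5},{"linear":[0,0,0],"twist":[0,0,0],"fingers":2.5}])

```text
time_s: 16.5
tcp_pos: [0.4799, 0.3599, 0.0314]
tool_rot: [-0.461, 3.101, 0.013]
wrist_force: [0.8, -0.3, -0.2]
finger_gap: 0.0304
```

>>> drive_tool(increments=[{"linear":[-0.1,0,-0.3],"twist":[0,0,0],"fingers":2.5},{"linear":[0,0,0],"twist":[0,0,0],"fingers":2.5}])

```text
time_s: 16.7
tcp_pos: [0.479, 0.36, 0.0285]
tool_rot: [-0.462, 3.101, 0.013]
wrist_force: [-0.7, -0.1, -1.4]
finger_gap: 0.0306
```

>>> drive_tool(increments=[{"linear":[0,0,-0.1],"twist":[0,0,0],"fingers":2.5},{"linear":[0,0,0],"twist":[0,0,0],"fingers":5},{"linear":[0,0,0],"twist":[0,0,0],"fingers":5},{"linear":[0,0,0],"twist":[0,0,0],"fingers":5},{"linear":[0,0,2],"twist":[0,0,0],"fingers":5},{"linear":[0,0,3],"twist":[0,0,0],"fingers":5},{"linear":[0,0,4],"twist":[0,0,0],"fingers":5},{"linear":[-3,-2,3],"twist":[0,0,0],"fingers":6.4}])

```text
time_s: 17.5
tcp_pos: [0.4486, 0.3396, 0.1479]
tool_rot: [-0.462, 3.105, 0.011]
wrist_force: [0.0, 0.2, 1.4]
finger_gap: 0.0562
```

>>> drive_tool(increments=[{"linear":[-3,-3,0],"twist":[0,0,0],"fingers":6.4},{"linear":[-1,-4.8,0],"twist":[0,0,0],"fingers":6.4},{"linear":[0,-4.8,0],"twist":[0,0,0],"fingers":6.4},{"linear":[0,-4.8,0],"twist":[0,0,0],"fingers":6.4},{"linear":[0,-4.8,0],"twist":[0,0,0],"fingers":6.4},{"linear":[0,-4.8,0],"twist":[0,0,0],"fingers":6.4},{"linear":[0,-4.8,0],"twist":[0,0,0],"fingers":6.4},{"linear":[0,-4.8,0],"twist":[0,0,0],"fingers":6.4}])

```text
time_s: 18.3
tcp_pos: [0.4039, -0.0349, 0.1548]
tool_rot: [-0.475, 3.088, 0.012]
wrist_force: [1.2, 0.3, -0.4]
finger_gap: 0.0638
```

Run:
```python
from h import *
st()
t=camera('top'); crop(t,160,200,400,280,3,'pics/t15.png')
t=camera('scene'); crop(t,280,110,440,330,3.5,'pics/s15.png')
```

```text
t 18.3 tcp [ 0.4039 -0.0349  0.1548] jawang 1.876 up [-0.016 -0.01   1.   ] q [-0.39  0.14  1.96  0.02  1.03 -2.27] F [ 1.2  0.3 -0.4] gap 0.0638
```

View pics/t15.png

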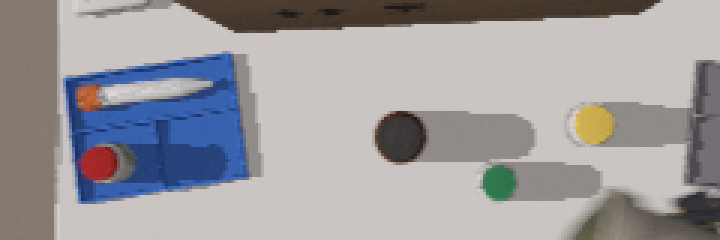

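View pics/s15.png

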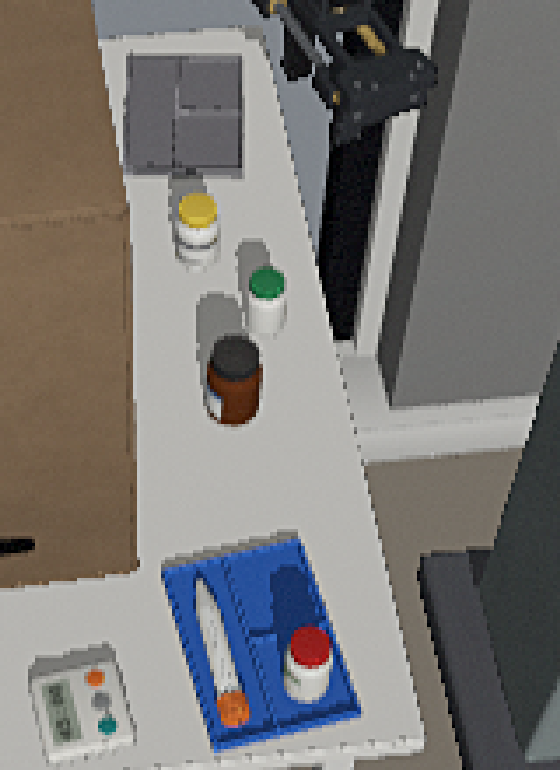

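>>> drive_tool(increments=[{"linear":[3,0,0],"twist":[0,0.015,0],"fingers":6.4},{"linear":[3,0.2,0],"twist":[0,0,0],"fingers":6.4},{"linear":[3,0.2,-2],"twist":[0,0,0],"fingers":6.4},{"linear":[0,0,-2.5],"twist":[0,0,0],"fingers":6.4},{"linear":[0,0,0],"twist":[0,0,0],"fingers":6.4}])

```text
time_s: 18.9
tcp_pos: [0.4979, -0.0332, 0.1096]
tool_rot: [-0.459, 3.103, 0.012]
wrist_force: [-0.7, 0.9, -0.5]
finger_gap: 0.0639
```

Run:
```python
from h import *
st()
t=camera('scene'); crop(t,300,110,400,220,6,'pics/s16.png')
```

```text
t 18.9 tcp [ 0.4979 -0.0332  0.1096] jawang 1.865 up [-0.004 -0.009  1.   ] q [-0.31  0.4   1.74  0.01  1.   -2.18] F [-0.7  0.9 -0.5] gap 0.0639
```

View pics/s16.png

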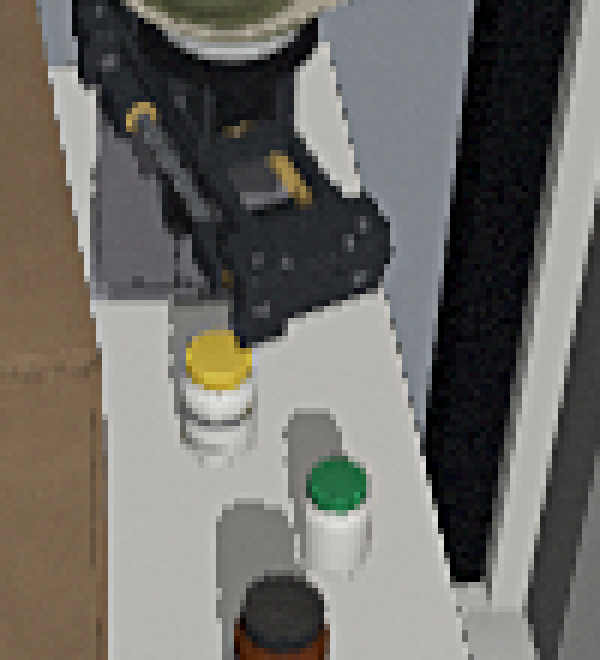

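Descend in steps.

>>> drive_tool(increments=[{"linear":[0,0.3,-2],"twist":[0,0,0],"fingers":6.4},{"linear":[-0.1,0,-1.5],"twist":[0,0,0],"fingers":6.4},{"linear":[0,0,0],"twist":[0,0,0],"fingers":6.4}])

```text
time_s: 19.25
tcp_pos: [0.4988, -0.0298, 0.0798]
tool_rot: [-0.46, 3.095, 0.007]
wrist_force: [0.2, 0.2, 0.7]
finger_gap: 0.0638
```

Run:
```python
from h import *
o=st()
j=np.array([np.cos(1.865),np.sin(1.865),0])
print(proj('scene',o['tcp_pos']+.032*j),proj('scene',o['tcp_pos']-.032*j),proj('scene',(.498,-.03,.062))) 
t=camera('scene'); crop(t,300,130,380,200,8,'pics/s17.png')
```

```text
t 19.25 tcp [ 0.4988 -0.0298  0.0798] jawang 1.866 up [-0.012 -0.006  1.   ] q [-0.3   0.44  1.77  0.01  0.92 -2.17] F [0.2 0.2 0.7] gap 0.0638
[340.75297327 171.49548967] [331.20256765 155.68577272] [336.05284762 167.56960705]
```

View pics/s17.png

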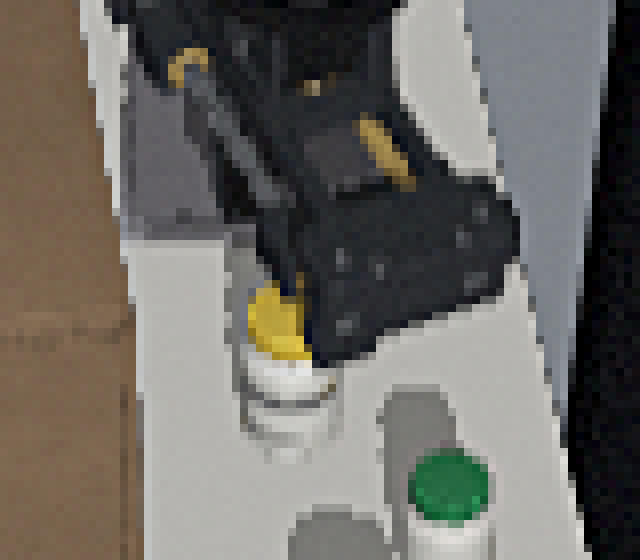

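>>> drive_tool(increments=[{"linear":[-0.2,0.2,-2],"twist":[0,0.01,0],"fingers":6.4},{"linear":[-0.1,0,-2],"twist":[0,0,0],"fingers":6.4},{"linear":[-0.1,0,-1.5],"twist":[0,0,0],"fingers":6.4},{"linear":[0,0,-0.5],"twist":[0,0,0],"fingers":6.4},{"linear":[0,0,0],"twist":[0,0,0],"fingers":6.4}])

```text
time_s: 19.8
tcp_pos: [0.4991, -0.0286, 0.0275]
tool_rot: [-0.46, 3.092, -0.001]
wrist_force: [-0.1, -0.1, 0.5]
finger_gap: 0.0638
```

>>> drive_tool(increments=[{"linear":[-0.1,0,-0.4],"twist":[0,0.015,0],"fingers":6.4},{"linear":[0,0,0],"twist":[0,0,0],"fingers":3},{"linear":[0,0,0],"twist":[0,0,0],"fingers":3},{"linear":[0,0,0],"twist":[0,0,0],"fingers":3},{"linear":[0,0,0],"twist":[0,0,0],"fingers":3},{"linear":[0,0,0],"twist":[0,0,0],"fingers":3}])

```text
time_s: 20.4
tcp_pos: [0.4999, -0.0291, 0.0268]
tool_rot: [-0.461, 3.103, -0.001]
wrist_force: [0.2, -0.6, 0.2]
finger_gap: 0.0347
```

```bash
python3 -c "
from h import *
st()"
```

```text
t 20.4 tcp [ 0.4999 -0.0291  0.0268] jawang 1.866 up [-0.005 -0.     1.   ] q [-0.29  0.54  1.79  0.    0.8  -2.16] F [ 0.2 -0.6  0.2] gap 0.0347
```

>>> drive_tool(increments=[{"linear":[0,0,2],"twist":[0,0,0],"fingers":3},{"linear":[0,0,3.5],"twist":[0,0,0],"fingers":3},{"linear":[-2,0,4],"twist":[0,0,0],"fingers":3},{"linear":[-3,0,3],"twist":[0,0,0],"fingers":3},{"linear":[-2,3,0],"twist":[0,0,0],"fingers":3},{"linear":[0,4.8,0],"twist":[0,0,0],"fingers":3},{"linear":[0,4.8,0],"twist":[0,0,0],"fingers":3},{"linear":[0,4.8,0],"twist":[0,0,0],"fingers":3}])

```text
time_s: 21.2
tcp_pos: [0.4263, 0.1459, 0.1569]
tool_rot: [-0.446, 3.103, -0.002]
wrist_force: [1.0, 0.7, -0.0]
finger_gap: 0.035
```

>>> drive_tool(increments=[{"linear":[0,4.8,0],"twist":[0,0,0],"fingers":3},{"linear":[0,4.8,0],"twist":[0,0,0],"fingers":3},{"linear":[1,4.5,0],"twist":[0,0,0],"fingers":3},{"linear":[2,2,0],"twist":[0,0,0],"fingers":3},{"linear":[2,0,-1],"twist":[0,0,0],"fingers":3},{"linear":[0,0,0],"twist":[0,0,0],"fingers":3}])

```text
time_s: 21.8
tcp_pos: [0.474, 0.3199, 0.1467]
tool_rot: [-0.458, 3.1, -0.0]
wrist_force: [-0.3, -0.2, -0.9]
finger_gap: 0.0347
```

```bash
python3 -c "
from h import *
st()"
```

```text
t 21.8 tcp [0.474  0.3199 0.1467] jawang 1.864 up [-0.008 -0.001  1.   ] q [ 0.39  0.5   1.48 -0.    1.16 -1.47] F [-0.3 -0.2 -0.9] gap 0.0347
```

>>> drive_tool(increments=[{"linear":[0.8,-2.9,-1],"twist":[0,0.008,0],"fingers":3},{"linear":[0,0,-2],"twist":[0,0,0],"fingers":3},{"linear":[0,0,-2.5],"twist":[0,0,0],"fingers":3},{"linear":[0,0,-2],"twist":[0,0,0],"fingers":3},{"linear":[0,0,0],"twist":[0,0,0],"fingers":3}])

```text
time_s: 22.3
tcp_pos: [0.4796, 0.2886, 0.0712]
tool_rot: [0.456, -3.107, -0.002]
wrist_force: [-0.6, -0.0, -0.7]
finger_gap: 0.0348
```

```bash
python3 -c "
from h import *
st()
t=camera('scene'); crop(t,310,220,410,330,6,'pics/s18.png')"
```

```text
t 22.3 tcp [0.4796 0.2886 0.0712] jawang 1.863 up [ 0.001 -0.001  1.   ] q [ 0.33  0.57  1.58  0.    0.99 -1.53] F [-0.6 -0.  -0.7] gap 0.0348
```

View pics/s18.png

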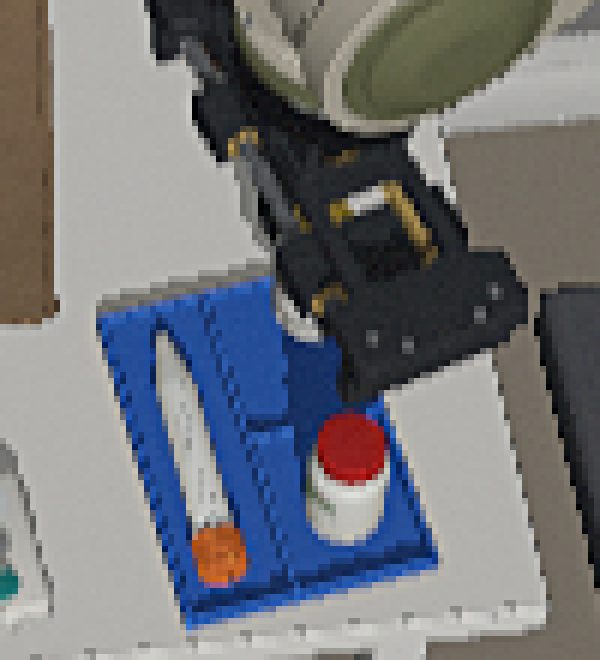

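>>> drive_tool(increments=[{"linear":[0.4,0.1,-1.5],"twist":[0,0,0],"fingers":3},{"linear":[0,0,-1.5],"twist":[0,0,0],"fingers":3},{"linear":[0,0,-0.5],"twist":[0,0,0],"fingers":3},{"linear":[0,0,0],"twist":[0,0,0],"fingers":3}])

```text
time_s: 22.75
tcp_pos: [0.4861, 0.2905, 0.0392]
tool_rot: [-0.455, 3.101, 0.005]
wrist_force: [0.1, 0.2, -0.2]
finger_gap: 0.0349
```

>>> drive_tool(increments=[{"linear":[-0.1,-0.1,-0.7],"twist":[0,0.008,0],"fingers":3},{"linear":[0,0,-0.1],"twist":[0,0,0],"fingers":3},{"linear":[0,0,0],"twist":[0,0,0],"fingers":3}])

```text
time_s: 23.05
tcp_pos: [0.4857, 0.2897, 0.0319]
tool_rot: [-0.456, 3.108, 0.007]
wrist_force: [-1.0, 0.3, -1.0]
finger_gap: 0.0346
```

>>> drive_tool(increments=[{"linear":[0,0,-0.15],"twist":[0,0,0],"fingers":3},{"linear":[0,0,0],"twist":[0,0,0],"fingers":4.6},{"linear":[0,0,0],"twist":[0,0,0],"fingers":4.6},{"linear":[0,0,0],"twist":[0,0,0],"fingers":4.6},{"linear":[0,0,2],"twist":[0,0,0],"fingers":4.6},{"linear":[0,0,3],"twist":[0,0,0],"fingers":4.6},{"linear":[0,0,4],"twist":[0,0,0],"fingers":4.6},{"linear":[-3,-2,3],"twist":[0,0,0],"fingers":3.6}])

```text
time_s: 23.85
tcp_pos: [0.4553, 0.2695, 0.1511]
tool_rot: [0.456, -3.104, -0.006]
wrist_force: [0.7, 0.1, 1.3]
finger_gap: 0.0402
```

>>> drive_tool(increments=[{"linear":[-3,-3,1],"twist":[0,0,-0.145],"fingers":3.6},{"linear":[-1,-4.5,1],"twist":[0,0,-0.145],"fingers":3.6},{"linear":[0,-4.8,0],"twist":[0,0,-0.145],"fingers":3.6},{"linear":[0,-4.8,0],"twist":[0,0,-0.145],"fingers":3.6},{"linear":[0,-4.8,0],"twist":[0,0,-0.145],"fingers":3.6},{"linear":[0,-4.8,0],"twist":[0,0,-0.145],"fingers":3.6},{"linear":[0,-4.8,0],"twist":[0,0,-0.145],"fingers":3.6},{"linear":[0,-4.8,0],"twist":[0,0,-0.145],"fingers":3.6}])

```text
time_s: 24.65
tcp_pos: [0.4103, -0.1024, 0.1784]
tool_rot: [1.362, 2.816, 0.004]
wrist_force: [0.4, 0.7, 0.5]
finger_gap: 0.036
```

Run:
```python
from h import *
st()
t=camera('top'); crop(t,160,200,400,280,3,'pics/t19.png')
t=camera('scene'); crop(t,280,200,440,330,5,'pics/s19.png')
```

```text
t 24.65 tcp [ 0.4103 -0.1024  0.1784] jawang 0.67 up [-0.013  0.004  1.   ] q [-0.53  0.14  1.88  0.    1.1  -1.2 ] F [0.4 0.7 0.5] gap 0.036
```

View pics/t19.png

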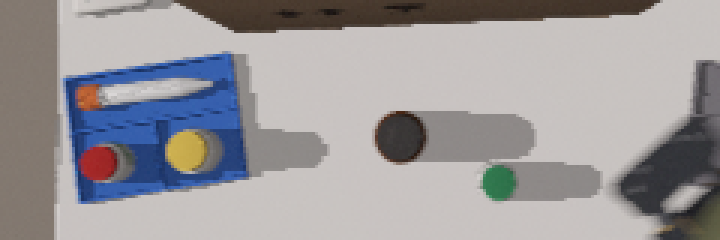

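View pics/s19.png

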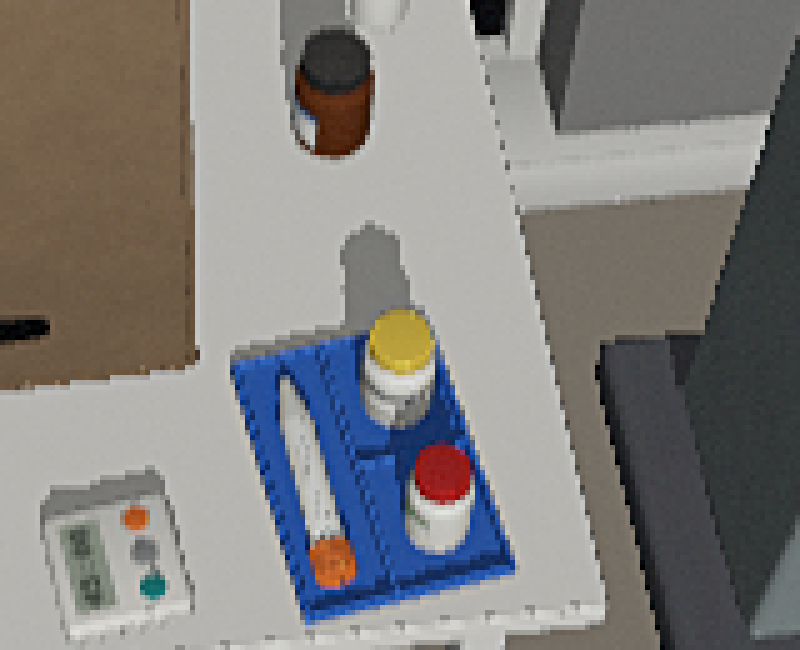

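>>> drive_tool(increments=[{"linear":[0,-3,0],"twist":[0,0,-0.145],"fingers":3.6},{"linear":[0,-3,0],"twist":[0,0,-0.145],"fingers":3.6},{"linear":[0,-2.5,0],"twist":[0,0,-0.145],"fingers":3.6},{"linear":[0,0,0],"twist":[0,0,-0.145],"fingers":3.6},{"linear":[2,0,0],"twist":[0,0,-0.09],"fingers":3.6},{"linear":[3,0,0],"twist":[0.13,0,0],"fingers":3.6},{"linear":[3.5,0,0],"twist":[0.13,0,0],"fingers":3.6},{"linear":[3.5,0,0],"twist":[0,0,0],"fingers":3.6}])

```text
time_s: 25.55
tcp_pos: [0.5324, -0.1904, 0.1801]
tool_rot: [-2.11, -2.062, -0.277]
wrist_force: [0.1, 0.2, 1.2]
finger_gap: 0.0358
```

```bash
python3 -c "
from h import *
st()"
```

```text
t 25.55 tcp [ 0.5324 -0.1904  0.1801] jawang -0.023 up [-0.009 -0.255  0.967] q [-0.65  0.51  1.39  0.21  1.4  -0.68] F [0.1 0.2 1.2] gap 0.0358
```

>>> drive_tool(increments=[{"linear":[3,0,0],"twist":[0,0,0.02],"fingers":3.6},{"linear":[3,0,-1],"twist":[0,0,0],"fingers":3.6},{"linear":[3,0,-3],"twist":[0,0,0],"fingers":3.6},{"linear":[0,0,-3],"twist":[0,0,0],"fingers":3.6},{"linear":[0,0,-3],"twist":[0,0,0],"fingers":3.6},{"linear":[0,0,0],"twist":[0,0,0],"fingers":3.6}])

```text
time_s: 26.15
tcp_pos: [0.63, -0.1846, 0.0757]
tool_rot: [-2.076, -2.093, -0.275]
wrist_force: [-0.5, -0.9, -0.6]
finger_gap: 0.0359
```

```bash
python3 -c "
from h import *
st()
t=camera('top'); crop(t,370,130,460,230,6,'pics/t20.png')"
```

```text
t 26.15 tcp [ 0.63   -0.1846  0.0757] jawang 0.008 up [-0.002 -0.256  0.967] q [-0.55  0.8   1.17  0.23  1.31 -0.63] F [-0.5 -0.9 -0.6] gap 0.0359
```

View pics/t20.png

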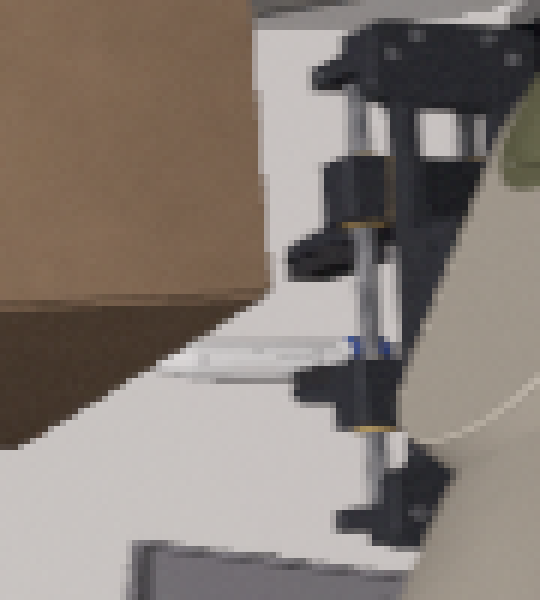

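>>> drive_tool(increments=[{"linear":[-0.5,-0.5,-2],"twist":[0,0,0],"fingers":3.6},{"linear":[0,-0.2,-2],"twist":[0,0,0],"fingers":3.6},{"linear":[0,-0.2,-1.5],"twist":[0,0,0],"fingers":3.6},{"linear":[0,0,0],"twist":[0,0,0],"fingers":3.6}])

```text
time_s: 26.6
tcp_pos: [0.629, -0.1948, 0.0303]
tool_rot: [-2.082, -2.108, -0.282]
wrist_force: [0.5, 0.2, -0.6]
finger_gap: 0.0362
```

```bash
python3 -c "
from h import *
o=st();print(proj('top',o['tcp_pos']))
t=camera('top'); crop(t,380,150,450,220,8,'pics/t21.png')"
```

```text
t 26.6 tcp [ 0.629  -0.1948  0.0303] jawang 0.01 up [-0.015 -0.249  0.968] q [-0.56  0.86  1.2   0.23  1.22 -0.67] F [ 0.5  0.2 -0.6] gap 0.0362
[420.45315515 186.52511609]
```

View pics/t21.png

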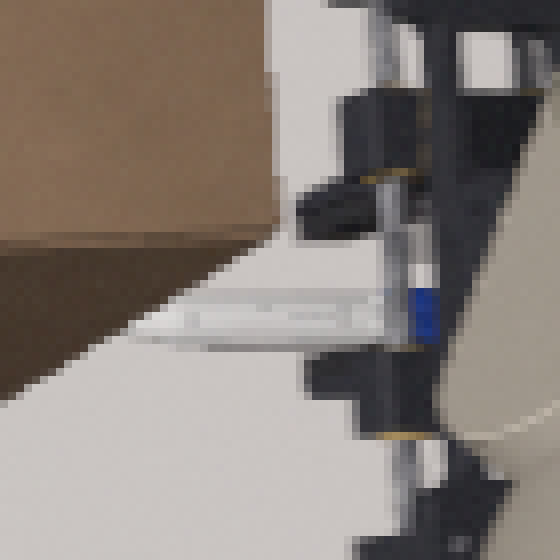

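>>> drive_tool(increments=[{"linear":[-0.5,0.3,-1.3],"twist":[0,0.01,0],"fingers":3.6},{"linear":[-0.1,0,-1],"twist":[0,0,0],"fingers":3.6},{"linear":[0,0,-0.2],"twist":[0,0,0],"fingers":3.6},{"linear":[0,0,0],"twist":[0,0,0],"fingers":3.6}])

```text
time_s: 27.05
tcp_pos: [0.6243, -0.1918, 0.0078]
tool_rot: [-2.081, -2.107, -0.273]
wrist_force: [1.0, -0.1, -0.1]
finger_gap: 0.0359
```

>>> drive_tool(increments=[{"linear":[0,0,0],"twist":[0,0,0],"fingers":0.5},{"linear":[0,0,0],"twist":[0,0,0],"fingers":0.5},{"linear":[0,0,0],"twist":[0,0,0],"fingers":0.5},{"linear":[0,0,0],"twist":[0,0,0],"fingers":0.5},{"linear":[0,0,0],"twist":[0,0,0],"fingers":0.5},{"linear":[0,0,2],"twist":[0,0,0],"fingers":0.5},{"linear":[0,0,3],"twist":[0,0,0],"fingers":0.5},{"linear":[-1,0,2.5],"twist":[0,0,0],"fingers":0.5}])

```text
time_s: 27.85
tcp_pos: [0.6133, -0.191, 0.0821]
tool_rot: [-2.078, -2.103, -0.271]
wrist_force: [-0.5, 0.3, -0.0]
finger_gap: 0.0135
```

```bash
python3 -c "
from h import *
o=st()"
```

```text
t 27.85 tcp [ 0.6133 -0.191   0.0821] jawang 0.011 up [-0.005 -0.249  0.969] q [-0.57  0.76  1.22  0.22  1.3  -0.66] F [-0.5  0.3 -0. ] gap 0.0135
```

>>> drive_tool(increments=[{"linear":[-3,-0.3,0],"twist":[0,0,-0.08],"fingers":0.5},{"linear":[-3,-0.3,0],"twist":[0,0,-0.07],"fingers":0.5},{"linear":[-3,-0.2,0],"twist":[0,0,0],"fingers":0.5},{"linear":[-0.5,0,-2],"twist":[0,0,0],"fingers":0.5},{"linear":[0,0,0],"twist":[0,0,0],"fingers":0.5}])

```text
time_s: 28.35
tcp_pos: [0.5159, -0.1999, 0.0668]
tool_rot: [-2.251, -1.95, -0.295]
wrist_force: [-0.6, 0.1, 0.4]
finger_gap: 0.0137
```

Run:
```python
from h import *
st()
t=camera('top'); crop(t,370,190,460,280,6,'pics/t22.png')
t=camera('scene'); crop(t,290,90,390,180,6,'pics/s22.png')
```

```text
t 28.35 tcp [ 0.5159 -0.1999  0.0668] jawang -0.145 up [-0.051 -0.239  0.97 ] q [-0.68  0.6   1.57  0.25  1.1  -0.67] F [-0.6  0.1  0.4] gap 0.0137
```

View pics/t22.png

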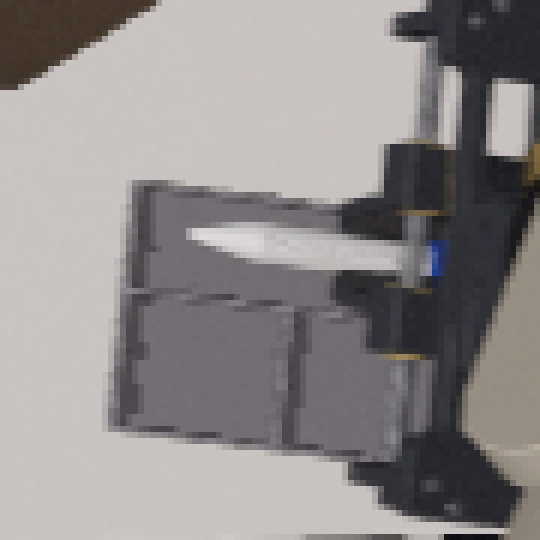

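View pics/s22.png

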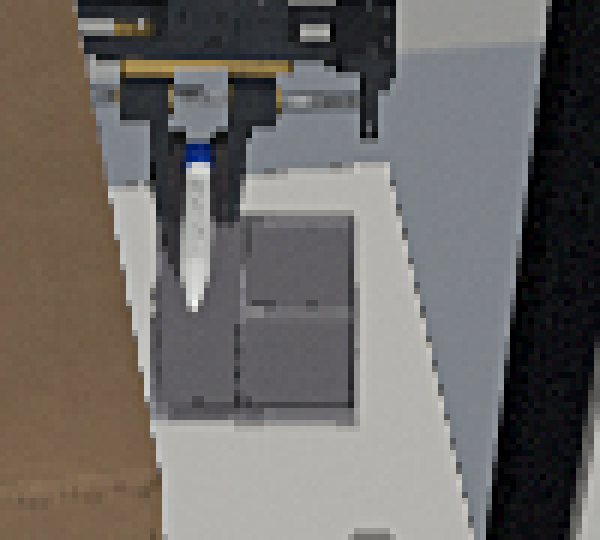

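>>> drive_tool(increments=[{"linear":[0,0,-2],"twist":[0,0,0],"fingers":0.5},{"linear":[0,0,-2],"twist":[0,0,0],"fingers":0.5},{"linear":[0,0,-0.5],"twist":[0,0,0],"fingers":0.5},{"linear":[0,0,0],"twist":[0,0,0],"fingers":0.5}])

```text
time_s: 28.85
tcp_pos: [0.5219, -0.2017, 0.026]
tool_rot: [-2.255, -1.962, -0.3]
wrist_force: [0.5, -0.2, -0.2]
finger_gap: 0.0136
```

>>> drive_tool(increments=[{"linear":[-0.6,0.3,-0.8],"twist":[0,0,0],"fingers":0.5},{"linear":[0,0,-0.3],"twist":[0,0,0],"fingers":0.5},{"linear":[0,0,0],"twist":[0,0,0],"fingers":0.5}])

```text
time_s: 29.15
tcp_pos: [0.5167, -0.1988, 0.0162]
tool_rot: [-2.256, -1.965, -0.301]
wrist_force: [-0.1, -0.3, -0.1]
finger_gap: 0.0133
```

Run:
```python
from h import *
st()
t=camera('top'); crop(t,370,190,460,280,6,'pics/t23.png')
```

```text
t 29.15 tcp [ 0.5167 -0.1988  0.0162] jawang -0.141 up [-0.062 -0.231  0.971] q [-0.68  0.67  1.6   0.27  0.98 -0.7 ] F [-0.1 -0.3 -0.1] gap 0.0133
```

View pics/t23.png

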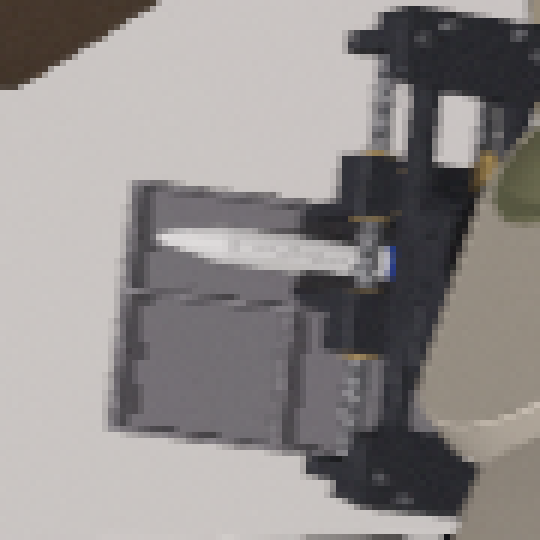

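>>> drive_tool(increments=[{"linear":[0,-0.4,-0.1],"twist":[0,0,0],"fingers":0.5},{"linear":[0,0,0],"twist":[0,0,0],"fingers":0.5},{"linear":[0,0,0],"twist":[0,0,0],"fingers":3.5},{"linear":[0,0,0],"twist":[0,0,0],"fingers":3.5},{"linear":[0,0,0],"twist":[0,0,0],"fingers":3.5},{"linear":[0,0,1.5],"twist":[0,0,0],"fingers":3.5},{"linear":[0,0,3],"twist":[0,0,0],"fingers":3.5},{"linear":[0,0,4],"twist":[0,0,0],"fingers":3.5}])

```text
time_s: 30.0
tcp_pos: [0.515, -0.2021, 0.1012]
tool_rot: [-2.252, -1.959, -0.298]
wrist_force: [0.7, -0.7, 1.8]
finger_gap: 0.0351
```

>>> drive_tool(increments=[{"linear":[-3,0,3],"twist":[-0.13,0,0.14],"fingers":6},{"linear":[-4,3,2],"twist":[-0.12,0,0.14],"fingers":6},{"linear":[-3,4,0],"twist":[0,0,0.14],"fingers":6},{"linear":[0,4.5,0],"twist":[0,0,0.14],"fingers":6},{"linear":[0,4.5,0],"twist":[0,0,0.14],"fingers":6},{"linear":[0,4.5,0],"twist":[0,0,0.14],"fingers":6},{"linear":[0,4,0],"twist":[0,0,0.14],"fingers":6},{"linear":[0,0,0],"twist":[0,0,0.14],"fingers":6}])

```text
time_s: 30.8
tcp_pos: [0.4136, 0.047, 0.1657]
tool_rot: [-0.938, -2.992, -0.073]
wrist_force: [-0.5, -0.5, -1.2]
finger_gap: 0.06
```

Run:
```python
from h import *
st()
t=camera('top'); crop(t,290,190,470,290,4.4,'pics/t24.png')
t=camera('scene'); crop(t,290,100,420,260,4,'pics/s24.png')
```

```text
t 30.8 tcp [0.4136 0.047  0.1657] jawang 0.962 up [-0.009 -0.046  0.999] q [-0.2   0.15  1.92  0.05  1.08 -1.19] F [-0.5 -0.5 -1.2] gap 0.06
```

View pics/t24.png

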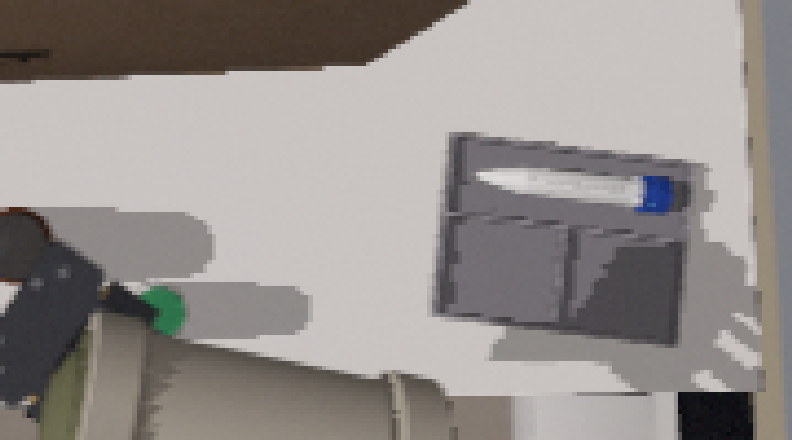

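View pics/s24.png

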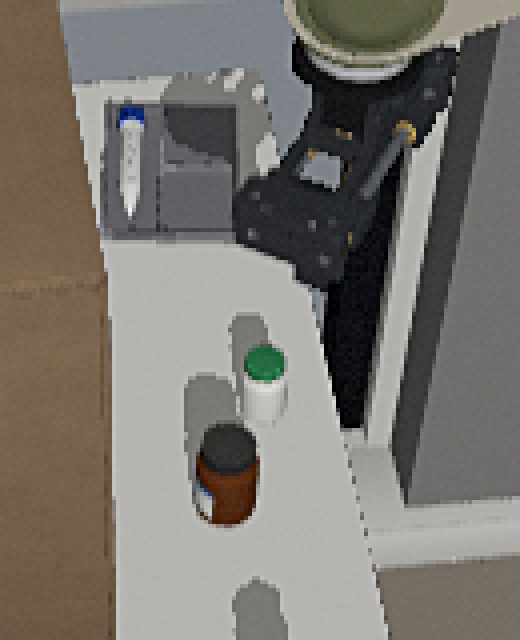

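>>> drive_tool(increments=[{"linear":[0,0,0],"twist":[0.045,0,-0.145],"fingers":6},{"linear":[0,0,0],"twist":[0,0,-0.145],"fingers":6},{"linear":[0,0,0],"twist":[0,0,-0.145],"fingers":6},{"linear":[1,0,0],"twist":[0,0,-0.145],"fingers":6},{"linear":[1.5,0,-1],"twist":[0,0,-0.145],"fingers":6},{"linear":[1.2,0,-2],"twist":[0,0,-0.145],"fingers":6},{"linear":[0,0,-2],"twist":[0,0,0],"fingers":6},{"linear":[0,0,0],"twist":[0,0,0],"fingers":6}])

```text
time_s: 31.7
tcp_pos: [0.4542, 0.0376, 0.1191]
tool_rot: [2.164, 2.239, 0.143]
wrist_force: [-0.2, 0.0, -0.5]
finger_gap: 0.06
```

Run:
```python
from h import *
st()
print(onz('top',293,245,.07))
t=camera('scene'); crop(t,310,140,410,240,6,'pics/s25.png')
```

```text
t 31.7 tcp [0.4542 0.0376 0.1191] jawang 0.032 up [-0.081 -0.049  0.995] q [-0.21  0.26  1.91  0.08  0.9  -0.3 ] F [-0.2  0.  -0.5] gap 0.06
[0.49154169 0.12178289 0.07      ]
```

View pics/s25.png

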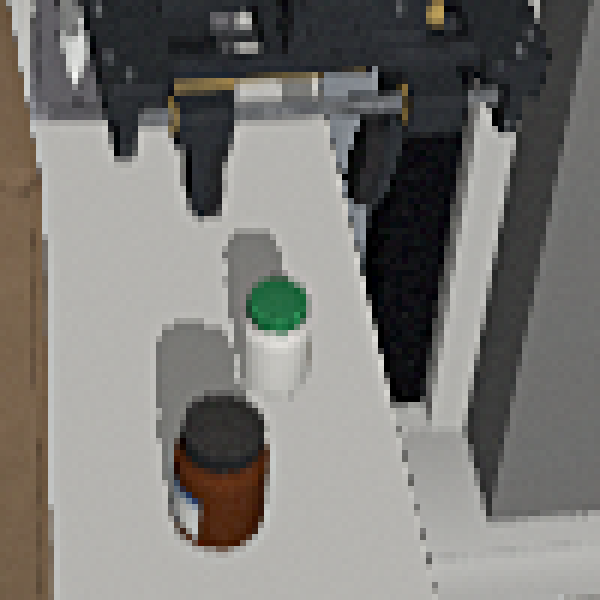

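>>> drive_tool(increments=[{"linear":[0,0.9,0],"twist":[0.049,0.08,0],"fingers":6},{"linear":[0,0,-1],"twist":[0,0,0],"fingers":6},{"linear":[0,0,0],"twist":[0,0,0],"fingers":6}])

```text
time_s: 32.05
tcp_pos: [0.4557, 0.0451, 0.1128]
tool_rot: [-2.149, -2.203, -0.115]
wrist_force: [0.7, 1.3, -0.5]
finger_gap: 0.0599
```

Run:
```python
from h import *
o=st()
for s in(.03,-.03): print(proj('scene',o['tcp_pos']+[s,0,0])*1)
print(proj('scene',(.4535,.047,.056)))
t=camera('scene'); crop(t,310,140,410,240,6,'pics/s26.png')
```

```text
t 32.05 tcp [0.4557 0.0451 0.1128] jawang 0.024 up [-0.008 -0.097  0.995] q [-0.21  0.31  1.87  0.12  0.98 -0.3 ] F [ 0.7  1.3 -0.5] gap 0.0599
[344.84551541 175.9954253 ]
[367.24987691 173.86235623]
[355.89930939 188.66102962]
```

View pics/s26.png

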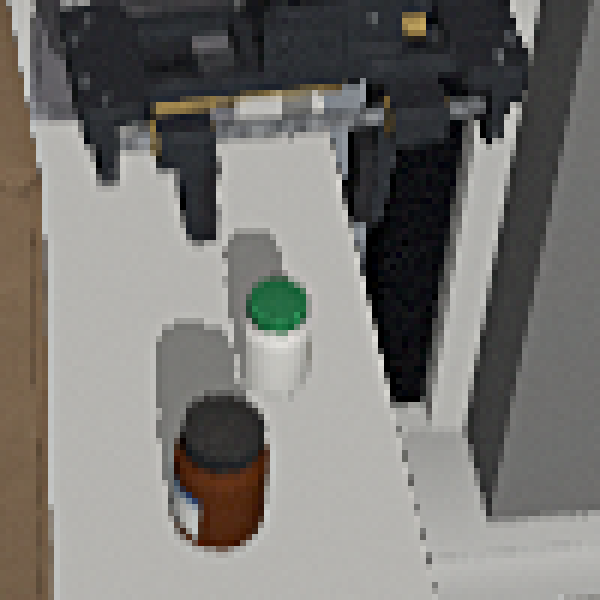

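>>> drive_tool(increments=[{"linear":[-0.2,0.2,0],"twist":[-0.097,0.008,0],"fingers":6},{"linear":[0,0,-2],"twist":[0,0,0],"fingers":6},{"linear":[0,0,0],"twist":[0,0,0],"fingers":6}])

```text
time_s: 32.4
tcp_pos: [0.4544, 0.0462, 0.0948]
tool_rot: [2.189, 2.24, 0.001]
wrist_force: [-0.6, 0.2, -0.1]
finger_gap: 0.0599
```

Run:
```python
from h import *
o=st()
for s in(.03,-.03): print((proj('scene',o['tcp_pos']+[s,0,0])-[310,140])*6)
t=camera('scene'); crop(t,310,140,410,240,6,'pics/s27.png')
```

```text
t 32.4 tcp [0.4544 0.0462 0.0948] jawang 0.023 up [-0.007  0.007  1.   ] q [-0.15  0.34  1.88 -0.01  0.91 -0.17] F [-0.6  0.2 -0.1] gap 0.0599
[211.07084742 243.37245604]
[344.03107375 230.63959911]
```

View pics/s27.png

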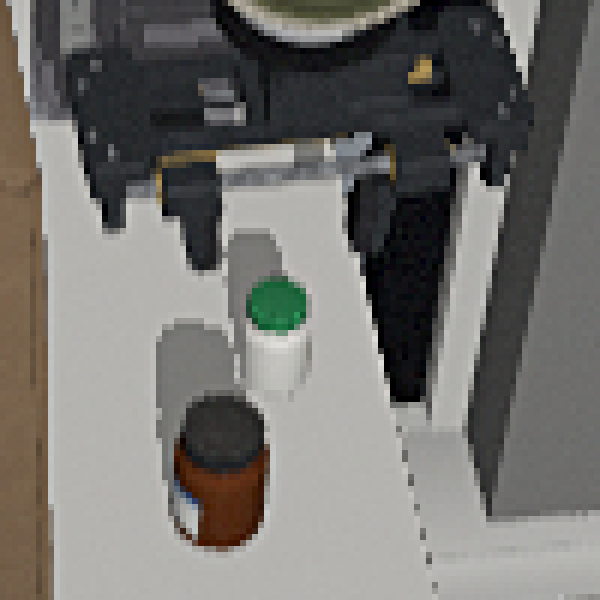

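>>> drive_tool(increments=[{"linear":[-0.1,0,-2.5],"twist":[0,0,0],"fingers":6},{"linear":[-0.1,0,-2.5],"twist":[0,0,0],"fingers":6},{"linear":[-0.1,0,-1.5],"twist":[0,0.01,0],"fingers":6},{"linear":[0,0,0],"twist":[0,0,0],"fingers":6}])

```text
time_s: 32.85
tcp_pos: [0.4545, 0.0449, 0.0339]
tool_rot: [2.189, 2.236, 0.001]
wrist_force: [0.8, 0.1, 0.2]
finger_gap: 0.0599
```

Run:
```python
from h import *
o=st()
t=camera('scene'); crop(t,310,140,410,240,6,'pics/s28.png')
```

```text
t 32.85 tcp [0.4545 0.0449 0.0339] jawang 0.021 up [-0.009  0.008  1.   ] q [-0.16  0.45  1.92 -0.01  0.75 -0.17] F [0.8 0.1 0.2] gap 0.0599
```

View pics/s28.png

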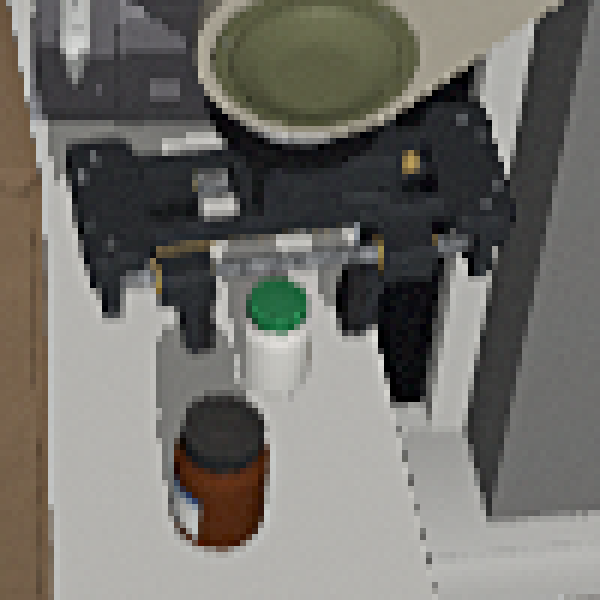

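>>> drive_tool(increments=[{"linear":[-0.1,0.2,-1.2],"twist":[0,0.01,0],"fingers":6},{"linear":[0,0,0],"twist":[0,0,0],"fingers":6},{"linear":[0,0,0],"twist":[0,0,0],"fingers":2.5},{"linear":[0,0,0],"twist":[0,0,0],"fingers":2.5},{"linear":[0,0,0],"twist":[0,0,0],"fingers":2.5},{"linear":[0,0,0],"twist":[0,0,0],"fingers":2.5},{"linear":[0,0,0],"twist":[0,0,0],"fingers":2.5}])

```text
time_s: 33.6
tcp_pos: [0.4561, 0.0466, 0.0255]
tool_rot: [2.19, 2.236, -0.002]
wrist_force: [0.8, -0.6, -0.0]
finger_gap: 0.0307
```

Run:
```python
from h import *
o=st()
```

```text
t 33.6 tcp [0.4561 0.0466 0.0255] jawang 0.021 up [-0.007  0.009  1.   ] q [-0.15  0.47  1.92 -0.01  0.74 -0.16] F [ 0.8 -0.6 -0. ] gap 0.0307
```

>>> drive_tool(increments=[{"linear":[0,0,2],"twist":[0,0,0],"fingers":2.5},{"linear":[0,0,3],"twist":[0,0,0],"fingers":2.5},{"linear":[0,-2,3],"twist":[0,0,-0.05],"fingers":2.5},{"linear":[0.3,-4,0],"twist":[0,0,-0.05],"fingers":2.5},{"linear":[0.3,-4,0],"twist":[0,0,-0.06],"fingers":2.5},{"linear":[0.3,-4,0],"twist":[0,0,0],"fingers":2.5},{"linear":[0.3,-3.5,0],"twist":[0,0,0],"fingers":2.5},{"linear":[0,0,0],"twist":[0,0,0],"fingers":2.5}])

```text
time_s: 34.4
tcp_pos: [0.4671, -0.1345, 0.1095]
tool_rot: [2.364, 2.049, -0.003]
wrist_force: [-0.4, -0.1, -0.3]
finger_gap: 0.0305
```

Run:
```python
from h import *
o=st()
```

```text
t 34.4 tcp [ 0.4671 -0.1345  0.1095] jawang -0.143 up [-0.007  0.011  1.   ] q [-0.52  0.37  1.78 -0.01  0.97 -0.37] F [-0.4 -0.1 -0.3] gap 0.0305
```

>>> drive_tool(increments=[{"linear":[0.2,-1.3,-2],"twist":[-0.0,0.005,0],"fingers":2.5},{"linear":[0,0,-2.5],"twist":[0,0,0],"fingers":2.5},{"linear":[0,0,-1],"twist":[0,0,0],"fingers":2.5},{"linear":[0,0,0],"twist":[0,0,0],"fingers":2.5}])

```text
time_s: 34.8
tcp_pos: [0.469, -0.1466, 0.0534]
tool_rot: [2.368, 2.05, -0.009]
wrist_force: [-0.5, 0.5, 0.1]
finger_gap: 0.0307
```

Run:
```python
from h import *
o=st()
t=camera('top'); crop(t,370,190,460,280,6,'pics/t29.png')
t=camera('scene'); crop(t,290,90,390,180,6,'pics/s29.png')
```

```text
t 34.8 tcp [ 0.469  -0.1466  0.0534] jawang -0.144 up [-0.002  0.011  1.   ] q [-0.54  0.48  1.81 -0.01  0.85 -0.39] F [-0.5  0.5  0.1] gap 0.0307
```

View pics/s29.png

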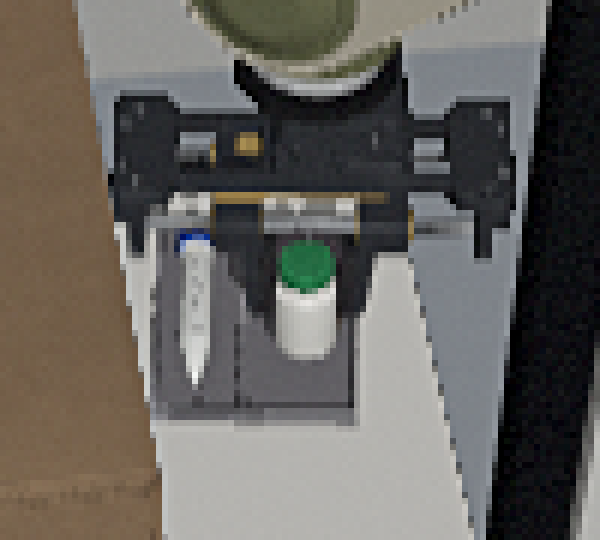

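View pics/t29.png

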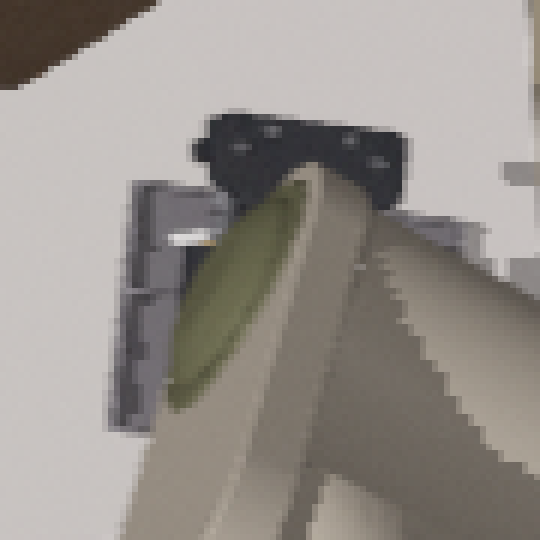

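>>> drive_tool(increments=[{"linear":[0.2,-0.2,-1.2],"twist":[-0.0,0,0],"fingers":2.5},{"linear":[0,0,-1],"twist":[0,0,0],"fingers":2.5},{"linear":[0,0,0],"twist":[0,0,0],"fingers":2.5}])

```text
time_s: 35.2
tcp_pos: [0.4728, -0.1489, 0.0328]
tool_rot: [2.362, 2.048, -0.006]
wrist_force: [0.3, 0.3, -0.9]
finger_gap: 0.0305
```

>>> drive_tool(increments=[{"linear":[0,0,-0.3],"twist":[0,0,0],"fingers":2.5},{"linear":[0,0,-0.1],"twist":[0,0,0],"fingers":2.5},{"linear":[0,0,0],"twist":[0,0,0],"fingers":2.5}])

```text
time_s: 35.5
tcp_pos: [0.4729, -0.1489, 0.0285]
tool_rot: [2.362, 2.048, -0.006]
wrist_force: [1.0, -0.4, -1.1]
finger_gap: 0.0309
```

>>> drive_tool(increments=[{"linear":[0,0,0],"twist":[0,0,0],"fingers":4.6},{"linear":[0,0,0],"twist":[0,0,0],"fingers":4.6},{"linear":[0,0,0],"twist":[0,0,0],"fingers":4.6},{"linear":[0,0,2],"twist":[0,0,0],"fingers":4.6},{"linear":[0,0,3],"twist":[0,0,0],"fingers":4.6},{"linear":[0,0,4],"twist":[0,0,0],"fingers":4.6},{"linear":[-2,0,4],"twist":[0,0,0],"fingers":4.6},{"linear":[-4,2,2],"twist":[0,0,0],"fingers":4.6}])

```text
time_s: 36.3
tcp_pos: [0.4124, -0.1293, 0.182]
tool_rot: [2.364, 2.049, -0.007]
wrist_force: [-0.7, 0.8, -0.1]
finger_gap: 0.0458
```

>>> drive_tool(increments=[{"linear":[-4,2,2],"twist":[0,0,0],"fingers":4.6},{"linear":[-4,2,1],"twist":[0,0,0],"fingers":4.6},{"linear":[-2,3,1],"twist":[0,0,0],"fingers":4.6},{"linear":[0,3,0],"twist":[0,0,0],"fingers":4.6},{"linear":[0,0,0],"twist":[0,0,0],"fingers":4.6},{"linear":[0,0,0],"twist":[0,0,0],"fingers":4.6}])

```text
time_s: 36.9
tcp_pos: [0.306, -0.0252, 0.2267]
tool_rot: [2.357, 2.042, -0.002]
wrist_force: [0.1, -0.3, -0.5]
finger_gap: 0.0456
```

Run:
```python
from h import *
o=st()
t=camera('top'); crop(t,170,140,470,290,2.6,'pics/t30.png')
crop(t,370,190,460,280,6,'pics/t30b.png')
t=camera('scene'); crop(t,280,100,420,340,2.5,'pics/s30.png')
```

```text
t 36.9 tcp [ 0.306  -0.0252  0.2267] jawang -0.143 up [-0.014  0.018  1.   ] q [-0.46 -0.2   2.08 -0.01  1.24 -0.32] F [ 0.1 -0.3 -0.5] gap 0.0456
```

View pics/t30.png

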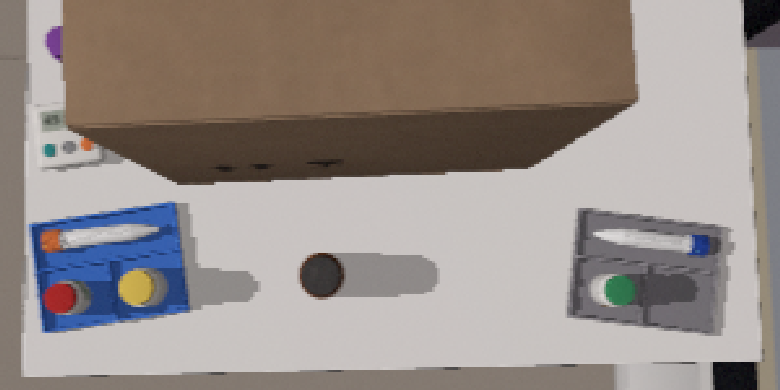

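View pics/t30b.png

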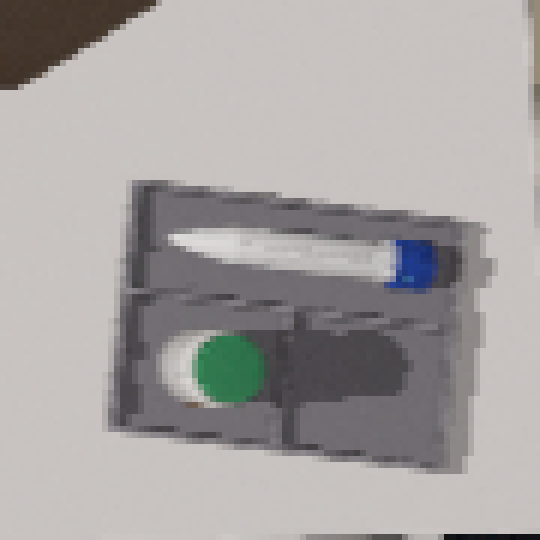

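View pics/s30.png

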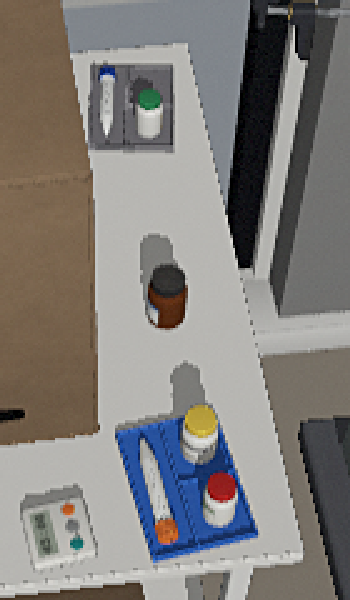

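```bash
python3 -c "
from h import *
print(workorder.sign_off())"
```

```text
the job is handed in; nothing more can be done
None
```

Both kits are made up and the job is handed in at about 37 s of the 131 s allowed, in the order you listed. `sign_off()` gave no verdict.

- **Blue tray:** the orange-capped tube lies in the trough. I turned it end for end on the way, so its cap now points to +y and the gripper stayed clear of the carton. The red-capped vial stands in the +y pocket and the yellow-capped vial in the -y pocket.
- **Grey tray:** the blue-capped tube lies in the trough and the green-capped vial stands upright in the +y pocket.

The last top and scene pictures show both tubes within their troughs and all three vials upright in their pockets. The brown vial and the timer are where they were, and the gripper is clear of everything. Wrist force stayed near zero, with no reading over about 2 N after any move.

- **Camera disagreement:** positions from the two cameras differed by about 3 to 9 mm in y, more than the stated 2 mm calibration. I took values between the two and corrected before each grasp and release; nothing was misplaced as a result.
- **Not measured:** the clearance between the arm and the carton was judged from pictures only. The wrist sensor would not show the arm touching it, though no contact was seen.

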